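Nest the valve discs on the carrier tray, slide it into the gauging station and bolt it

ROBOT

A 6-joint arm with a two-finger parallel gripper is mounted at the origin on a cart in front of the work surface, level with it; the furniture and walls round the work are solid. World frame = base frame: x ahead of the robot, y to its left, z up, the work surface at z = 0. Lengths are in m, angles in rad, forces in N, time in s.
With the tool pointing down it reaches from about 0.325 to 0.9 m from the base axis. Payload 6.1 kg.
Tool frame: the origin (TCP) lies midway between the tips of the shut fingers; the grasp point (between the pads) lies 19 mm behind it; x points along the fingers, y is the direction in which the jaws open and shut, and the axes are right-handed (so a half turn about x gives the same grasp; the last joint's range is limited). The gripper opens to 85 mm and grips with 20 to 120 N. Pads are 22 mm wide; open, the fingers measure 114 mm over their backs; the gripper's body (76 mm by 85 mm) begins 54 mm behind the grasp point. The pads swing forward as they close: fully open they stand 13 mm farther back than shut.
Start: joints at [1.032, 0.22, 1.526, -0, 1.395, -0.126], TCP at [0.251, 0.572, 0.231] pointing down, gripper open.
Joint ranges: [-2.98, 2.98], [-0.91, 2.08], [0.09, 2.57], [-1.24, 4.39], [0.2, 2.65], [-2.68, 2.68]. Speed limits (rad/s): [2.57, 2.57, 3.01, 3.14, 3.14, 3.14].

INTERFACE

Orientations are given as a rotation vector (axis times angle).
In Python, from workcell import arm gives the robot as it stands. The module is installed in compiled form; this text tells all that it offers.
- The arm moves only by the tool apply_moves, never from a script. Its argument "moves" is a list of rows, each a list of 3 entries, a list of its own where there are three numbers: the opening, from 0 (shut) to 1 (fully open), then the shift along the tool's x, y, z each as a share of 0.12 m, from -1 to 1, then the turn, a rotation vector about the tool's x, y, z each as a share of 60 degrees, from -1 to 1. In form: [[gripper, [x, y, z], [rx, ry, rz]], ...]. A call has 1 to 5 rows; each row is the pose to reach, as a shift and turn from the pose commanded when the call began, along the tool's axes at that moment; what a row does not reach only later rows make up. A row lasts 1/12 s, in which the tool goes at most 41.7 mm and 7.16 degrees, less where a joint would pass 70% of its speed; a pose out of reach is approached as far as the arm can. A call with a number of a shift or a turn outside -1 to 1 is refused whole. A call with a gripper value outside its range is refused whole. The fingers move at their own pace and stop on an object; "grip_force" is the grip in N (left out, the last holds). Time passes only in rows, so rows that repeat a pose let the fingers close. It gives the time, the measured TCP pose, the force and the opening at its end, in the units of the state.
- arm.state(): the state, without advancing time (a new reading comes with each control period).
- arm.get_image(name): name is "scene" or "top"; returns the picture (400x640x3 uint8, red, green, blue); there is no depth.
- arm.calibration(name): a dict with "fx", "fy", "cx", "cy" (pixels), "rvec" (rotation vector, rad) and "tvec" (3), from world to camera coordinates, as OpenCV has them. Camera axes: x right, y down, z forward; pixel columns grow to the right and rows downward; lengths in m; the calibration is good to about 2 mm. A picture is of the moment at which its call begins. calibration takes no time and is no camera call.
- arm.hand_in(): hands the job in, once; it reports no verdict.
Trained networks look in the newest picture that a camera, given by its name, has taken for a name from the list of things; names that differ only in an ending like _2 or _b are one class to them, and where a whole thing is asked for, a point or a joint stands for the part that bears it (a point fixed in the world has none). Each returns a list of dicts, best first, with "confidence" (0 to 1); they miss things now and then, are a little off and sometimes report something else, mostly with a low value. They report only what shows in the picture. A call takes as long as a camera call. They do not tell look-alikes from the thing itself.
- arm.spot_in(thing, camera): "location" ([column, row] in pixels, amid what is visible of it).
- arm.masks_of(thing, camera): "mask" (400x640 bool, what is visible of it) and "location" ([column, row] in pixels, amid what is visible of it).
The state is a dict: "clock": time; "joints": joint angles; "qvel": joint speeds; "joint_efforts": joint torques, N m; "tcp_pos": TCP position; "tcp_rot": TCP orientation; "contact_force": force on the tool from outside, world axes, zero at the start; "ft_torque": the same for the moment, N m; "width": finger opening in m.
Only numpy, scipy, OpenCV 4.12 (cv2) and the standard library are available. Lean on these libraries where they do the work, as an engineer would, in place of code of your own. Each camera call takes 0.05 s, during which the arm holds its last target. There are 200 camera calls.

TASK

Load every brass valve disc that is out on the table onto the aluminium carrier tray, one to a nest and flat on the deck, each nudged in under the pin heads until it rests against all three pins of its nest. Then slide the loaded tray along the table, handle towards you, fully home into the slots of the gauging station, push the station's bolt fully across in front of the tray, and let go with every disc still hard against its pins. Leave the tape measure, the jar and the coil where they are.

Things in the scene. Friction and masses are not known exactly. Their poses are not given: they have to be found in the camera images.
- disc_1: Brass valve disc, one of two or three alike: flat round rim 60 mm in diameter and 10 mm thick, with a central hub 24 mm in diameter rising 36 mm above it (46 mm high in all), about 0.2 kg. Origin at the centre of its underside, z up along the hub; yaw is free. If absent it reads None. It lies flat, hub up, on the open table left of the tray; take it by the hub.
- disc_2: Brass valve disc, one of two or three alike: flat round rim 60 mm in diameter and 10 mm thick, with a central hub 24 mm in diameter rising 36 mm above it (46 mm high in all), about 0.2 kg. Origin at the centre of its underside, z up along the hub; yaw is free. If absent it reads None. It lies flat, hub up, on the open table left of the tray; take it by the hub.
- disc_3: Brass valve disc, one of two or three alike: flat round rim 60 mm in diameter and 10 mm thick, with a central hub 24 mm in diameter rising 36 mm above it (46 mm high in all), about 0.2 kg. Origin at the centre of its underside, z up along the hub; yaw is free. If absent it reads None. It lies flat, hub up, on the open table left of the tray; take it by the hub.
- tray: Loose aluminium carrier tray, 0.7 kg, flat on the table: deck 124 mm (x) by 240 mm (y), 8 mm thick. Origin at the centre of the underside; +x towards the rear edge that enters the station first, -x towards the handle, z up. Three nests side by side (see nest_1 for the pins). It slides on the table if pushed with more than about 4 N.
- nest_1 (a point): Centre of nest 1 on the deck's top: tray x +18, y -76, z 8 mm; there the centre of a seated disc's underside lies. Any disc fits any nest. Each nest: 3 pins, 8 mm thick, axes 34 mm from the centre, at +x and 60 deg either side; their 14 mm heads, 13 to 17 mm above the deck, overhang the rim, so set a disc down 15 to 22 mm short (-x) and push it +x.
- nest_2 (a point): Centre of nest 2 on the deck's top: tray x +18, y 0, z 8 mm; there the centre of a seated disc's underside lies. Any disc fits any nest. Pins as at nest_1.
- nest_3 (a point): Centre of nest 3 on the deck's top: tray x +18, y 76, z 8 mm; there the centre of a seated disc's underside lies. Any disc fits any nest. Pins as at nest_1.
- tray_handle (a point): Middle of the tray's handle at the height to grip, 38 mm above the table: a black upright fin on the tray's front edge, at tray x = -77 mm, y = 0; 10 mm thick (tray y), 30 mm long (tray x), its top 52 mm above the table; it stands on a tongue 8 mm thick. Bearing down on it while sliding makes the tray drag; ease it up a little.
- station: Gauging station, fixed aluminium frame. Origin on the table where the tray's origin lies when home, same axes; the tray slides in along +x. Side rails' inner faces at y = +-122 mm, lips over the tray's edges 14 to 19 mm up reach in to +-114; rails from x = -50 mm, flared lead-ins from -62. A bridge 64 to 77 mm up covers x = +2 to +72 mm; probes on it reach 115 mm.
- station_home (a point): The station's origin: where the tray's origin lies when the tray is fully home, its rear edge against the rear stop (stop face at station x = +62 mm).
- bolt (a joint): Slide bolt at the station's right front (-y side): travel in m, 0 = drawn back clear of the tray, 0.030 = fully across, its nose 23 mm past the tray's side and 1 mm in front of its front edge. Moves along station +y with about 2 N friction, stays where left, starts drawn back to within 4 mm. With the tray not home it strikes the tray.
- bolt_knob (a point): Upright knob near the bolt's nose, 14 mm in diameter (cap 18 mm), standing from the bolt (9 mm above the table) up to 52 mm; this point is on its axis, 35 mm above the table. At bolt = 0 it lies at station x = -68 mm, y = -140 mm, and moves with the bolt; the bolt's two guides behind it (-y side) are 17 mm high.
- tape_measure: Yellow tape measure, 34x79x57 mm, standing near the front right of the table; leave it alone. Origin at the centre of its underside.
- seal_jar: Jar of sealing rings with black lid, 58 mm in diameter, 56 mm high; leave it alone. Origin at the centre of its underside.
- spare_coil: Black valve coil, 30x36x46 mm, right of the station; leave it alone. Origin at the centre of its underside.
Mind the look-alikes: they are no part of the job. Leave any purple or turquoise look-alike of the disc_1 alone.

How it is judged:
On the way, in this order (a step that is already met when the one before it is completed fails the run):
1. every disc present sits in a nest of the tray, against its three pins ((horizontal distance between disc_1 and nest_1 below 0.0025 m or horizontal distance between disc_1 and nest_2 below 0.0025 m or horizontal distance between disc_1 and nest_3 below 0.0025 m) and z of disc_1 in the frame of tray between 0.005 and 0.011 m and angle between the z axis of each of disc_1, disc_2, disc_3 and the z axis of tray, either way round below 0.05 rad and (horizontal distance between disc_2 and nest_1 below 0.0025 m or horizontal distance between disc_2 and nest_2 below 0.0025 m or horizontal distance between disc_2 and nest_3 below 0.0025 m) and z of disc_2 in the frame of tray between 0.005 and 0.011 m and (horizontal distance between disc_3 and nest_1 below 0.0025 m or horizontal distance between disc_3 and nest_2 below 0.0025 m or horizontal distance between disc_3 and nest_3 below 0.0025 m) and z of disc_3 in the frame of tray between 0.005 and 0.011 m), for 0.2 s.
2. the loaded tray is fully home in the station, every disc still in its nest (all of step 1 and horizontal distance between tray and station_home below 0.005 m and angle between the x axis of tray and the x axis of station, either way round below 0.03 rad and height (world z) of tray below 0.004 m), for 0.2 s.
3. the bolt is across in front of the homed tray (horizontal distance between tray and station_home below 0.005 m and angle between the x axis of tray and the x axis of station, either way round below 0.03 rad and height (world z) of tray below 0.004 m and value of joint bolt above 0.025 m), for 0.2 s.
At the end, for the whole second after the job is handed in: Every disc present is flat on the tray within 2.5 mm of a nest centre, the tray is within 5 mm and 0.03 rad of home in the station, the bolt is at least 25 mm of its 30 mm across, and all is at rest (all of step 1 and all of step 3 and linear speed of each of disc_1, disc_2, disc_3, tray below 0.02 m/s); the robot touches nothing.
It fails at once if the tape measure is moved more than 3 cm (distance of tape_measure from where it was at the start of the episode above 0.03 m).
It fails at once if the jar is moved more than 3 cm (distance of seal_jar from where it was at the start of the episode above 0.03 m).
It fails at once if the coil is moved more than 3 cm (distance of spare_coil from where it was at the start of the episode above 0.03 m).
Of disc_1, disc_2, disc_3 only 2 to 3 are there at a start; the rules pass over those that are not, and their reading is None.
At some moment in a run one of disc_1, disc_2, disc_3 may be knocked a few centimetres aside while the robot is not near it.
Once in a run the grip may slacken for a moment while it holds something.
It also fails if it takes over 210 s, if anything falls off the work surface, if the arm or the gripper's body presses on something with over 40 N, if the wrist force passes 120 N, or if a joint passes its speed limit or range.

## Working session

There is one attempt and no reset: what is moved stays moved. The work goes in short steps, Python scripts to look and compute and a tool call to move; the robot and the scene stay as the last step left them, time stands still between calls to the robot, and variables do not carry over. Pictures are saved under pics/ and viewed, about 12 in all and at most 16, crops included, and the job is handed in when it is done.

Besides the shell and the picture viewer there is one more tool, called after "Emit:" as name(argument=value, ...) on one line, values as JSON. apply_moves: Moves the arm, as the interface text tells. Its arguments: {"type":"object","properties":{"moves":{"type":"array"},"grip_force":{"type":"number"}},"required":["moves"]}

```bash
mkdir -p pics
python3 - <<'E'
from workcell import arm
import cv2
print(arm.state())
for n in("scene","top"):
    im=arm.get_image(n); cv2.imwrite(f"pics/{n}0.png",im[:,:,::-1]); print(n,arm.calibration(n))
    for t in("disc_1","tray","tray_handle","station","bolt_knob","tape_measure","seal_jar","spare_coil"):
        print(t,[(round(d["confidence"],2),[round(float(v),1) for v in d["location"]]) for d in arm.spot_in(t,n)])
E
```

```text
{'clock': 0.0, 'joints': array([ 1.03190693e+00,  2.21212373e-01,  1.52762897e+00,  4.75127622e-06,
        1.39470696e+00, -1.26096895e-01]), 'qvel': array([0.00091753, 0.00030154, 0.00060846, 0.00090006, 0.00090545,
       0.00200779]), 'joint_efforts': array([ 1.38881287e-04, -4.96900713e+01, -3.89393985e+01, -1.94049640e-04,
        1.12641629e-02, -1.86818625e-05]), 'tcp_pos': array([0.25041315, 0.57197119, 0.23019832]), 'tcp_rot': array([ 0.32235952,  1.54708059, -0.32527801]), 'contact_force': array([0.20766793, 0.1488175 , 0.28430438]), 'ft_torque': array([-0.00501083, -0.01273218,  0.01366165]), 'width': 0.0857191885712367}
scene {'fx': 364.6689517023171, 'fy': 364.6689517023171, 'cx': 311.02569947963826, 'cy': 195.59234760718178, 'rvec': array([ 2.07781019, -0.7187024 ,  0.39868181]), 'tvec': array([-0.39636319,  0.30916713,  0.69030708])}
disc_1 [(0.81, [239.5, 211.7]), (0.73, [261.3, 230.2]), (0.65, [283.4, 213.8]), (0.55, [218.7, 175.0])]
tray [(0.65, [347.1, 286.2]), (0.56, [449.0, 264.4])]
tray_handle [(0.84, [344.5, 285.3])]
station [(0.59, [383.9, 206.3]), (0.28, [348.4, 282.5])]
bolt_knob [(0.69, [384.3, 252.3])]
tape_measure [(0.69, [345.4, 337.6]), (0.27, [385.8, 203.3])]
seal_jar [(0.82, [262.5, 259.2]), (0.53, [384.4, 204.4])]
spare_coil [(0.58, [448.8, 265.5])]
top {'fx': 488.19555768887346, 'fy': 488.19555768887346, 'cx': 328.6351765966065, 'cy': 198.98246634998935, 'rvec': array([ 2.13840222, -2.14016866,  0.16849733]), 'tvec': array([0.07299374, 0.56006614, 1.4520499 ])}
disc_1 [(0.81, [286.1, 243.3]), (0.8, [209.1, 226.5]), (0.69, [307.4, 210.9]), (0.64, [246.7, 140.7]), (0.6, [313.0, 240.6])]
tray [(0.88, [397.5, 218.8]), (0.71, [358.8, 144.0])]
tray_handle [(0.83, [397.5, 218.2])]
station [(0.75, [359.0, 144.1])]
bolt_knob [(0.42, [397.4, 178.1])]
tape_measure [(0.68, [435.3, 256.7])]
seal_jar [(0.55, [342.5, 259.6])]
spare_coil [(0.63, [436.6, 149.2]), (0.32, [283.7, 242.4])]
```

Run:
```python
import cv2
im=cv2.imread("pics/scene0.png"); cv2.imwrite("pics/s0c.png",cv2.resize(im[140:380,180:500],(800,600),interpolation=cv2.INTER_CUBIC))
im=cv2.imread("pics/top0.png"); cv2.imwrite("pics/t0c.png",cv2.resize(im[90:300,190:470],(800,600),interpolation=cv2.INTER_CUBIC))
```

```text
(no output)
```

View pics/s0c.png

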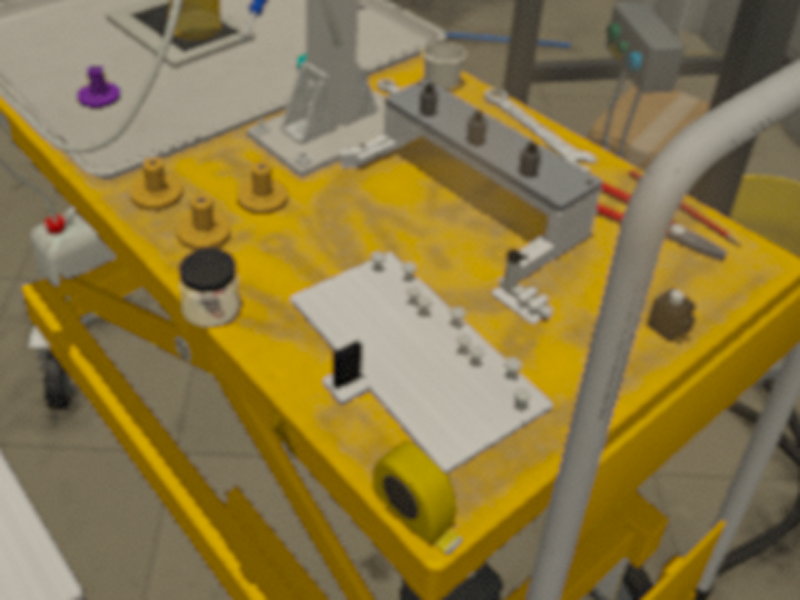

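View pics/t0c.png

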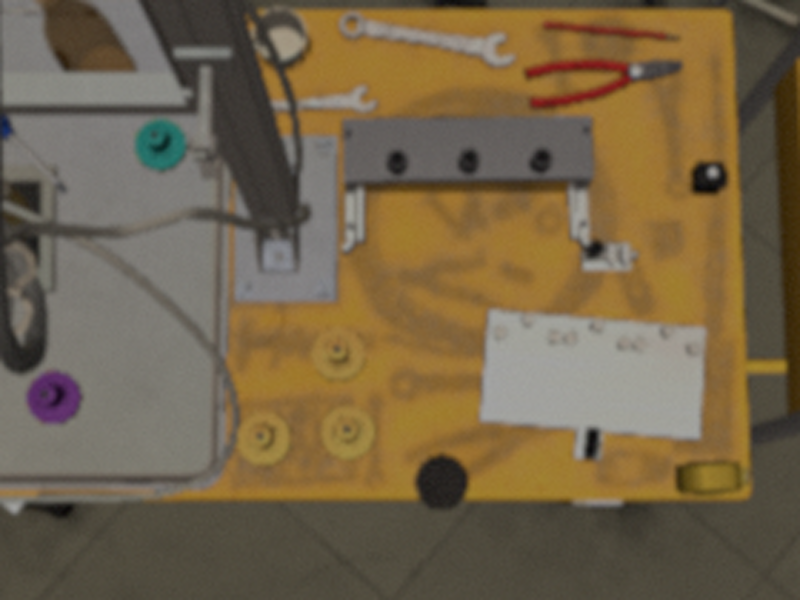

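The scene shows three brass discs (top crop 338,352; 263,437; 347,432), purple and turquoise look-alikes further left, the tray at (593,373), the station at (468,150), the knob at (595,248), and a tall post near (280,220).

```bash
cat > h.py <<'E'
import numpy as np, cv2
from workcell import arm
from scipy.optimize import least_squares
C={n:arm.calibration(n) for n in("scene","top")}
def K(c): return np.array([[c["fx"],0,c["cx"]],[0,c["fy"],c["cy"]],[0,0,1]])
def proj(n,P):
    c=C[n]; return cv2.projectPoints(np.atleast_2d(P).astype(float),c["rvec"],c["tvec"],K(c),None)[0][:,0]
def ray(n,p):
    c=C[n]; R=cv2.Rodrigues(c["rvec"])[0]
    return -R.T@c["tvec"], R.T@np.linalg.solve(K(c),[p[0],p[1],1.])
def onplane(n,p,z):
    o,d=ray(n,p); return o+d*(z-o[2])/d[2]
def tri(ps,pt):
    r=least_squares(lambda X:np.r_[proj("scene",X)[0]-ps,proj("top",X)[0]-pt],[.5,.1,.05]); return r.x,np.abs(r.fun).max()
def fitpose(obs,x0=(.5,0,0)):
    # obs: (cam, local xyz, pixel)
    def f(q):
        c,s=np.cos(q[2]),np.sin(q[2]); o=[]
        for n,L,p in obs: o+=list(proj(n,[q[0]+c*L[0]-s*L[1],q[1]+s*L[0]+c*L[1],L[2]])[0]-p)
        return np.array(o)
    r=least_squares(f,x0); return r.x,r.fun.reshape(-1,2)
sc=lambda u,v:np.array([180+u*.4,140+v*.4])
tc=lambda u,v:np.array([190+u*.35,90+v*.35])
E
python3 - <<'E'
from h import *
np.set_printoptions(precision=4,suppress=True)
for a,b in [((262,168),(338,349)),((153,162),(263,434)),((202,202),(347,430))]: print("disc",tri(sc(*a),tc(*b)), onplane("top",tc(*b),.046))
print("knob",tri(sc(515,257),tc(595,248))); print("handle",tri(sc(347,346),tc(591,443)))
print("coil",onplane("top",tc(709,178),.04),"tape",onplane("top",tc(710,478),.05),"jar",onplane("top",tc(441,482),.056))
print("probes",[tri(sc(*a),tc(*b)) for a,b in[((429,88),(397,160)),((477,116),(469,160)),((529,147),(540,160))]])
print("bridge",[tri(sc(*a),tc(*b)) for a,b in[((387,99),(345,182)),((552,210),(592,182)),((602,183),(592,118))]])
h=.008
L=[(62,120,h),(62,-120,h),(-62,-120,h),(-62,120,h)]
L=[(a/1e3,b/1e3,h) for a,b,_ in L]
t=[(488,310),(706,325),(699,438),(481,420)]; s=[(387,253),(551,405),(445,468),(292,298)]
print("tray",fitpose([("top",l,tc(*p)) for l,p in zip(L,t)]+[("scene",l,sc(*p)) for l,p in zip(L,s)]))
print("post",onplane("top",tc(280,250),0.03),"plate",onplane("top",tc(338,300),.01))
E
```

```text
disc (array([0.5194, 0.1344, 0.0464]), np.float64(0.08050055238783216)) [0.5193 0.1345 0.046 ]
disc (array([0.4275, 0.2134, 0.0499]), np.float64(0.32719698300394384)) [0.4288 0.2133 0.046 ]
disc (array([0.4337, 0.1242, 0.0456]), np.float64(0.25156192605504657)) [0.4329 0.1245 0.046 ]
knob (array([ 0.6288, -0.1422,  0.0496]), np.float64(0.20353564971054539))
handle (array([ 0.4202, -0.1331,  0.0539]), np.float64(0.5786931016343431))
coil [ 0.708  -0.2694  0.04  ] tape [ 0.382  -0.2565  0.05  ] jar [0.3779 0.0258 0.056 ]
probes [(array([0.7096, 0.071 , 0.1118]), np.float64(0.2116039730322541)), (array([ 0.7095, -0.0041,  0.1124]), np.float64(0.2687734432377624)), (array([ 0.7096, -0.0781,  0.1122]), np.float64(0.29078035092123855))]
bridge [(array([0.6961, 0.1261, 0.0747]), np.float64(0.4133281450843924)), (array([ 0.6927, -0.1344,  0.0732]), np.float64(0.882541856502769)), (array([ 0.765 , -0.1379,  0.0758]), np.float64(0.02383967418455768))]
tray (array([ 0.4974, -0.1413, -0.0806]), array([[-0.5908, -0.4959],
       [-0.5053,  0.2738],
       [ 0.1369,  0.2333],
       [-0.9229,  0.3562],
       [ 0.7377, -0.4673],
       [ 1.0987, -0.2794],
       [ 0.1862,  1.3666],
       [-1.0097, -0.3508]]))
post [0.6303 0.1991 0.03  ] plate [0.5783 0.1364 0.01  ]
```

Run:
```python
import cv2
im=cv2.imread("pics/top0.png"); cv2.imwrite("pics/t0d.png",cv2.resize(im[120:190,305:425],(800,467),interpolation=cv2.INTER_CUBIC))
```

```text
(no output)
```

View pics/t0d.png

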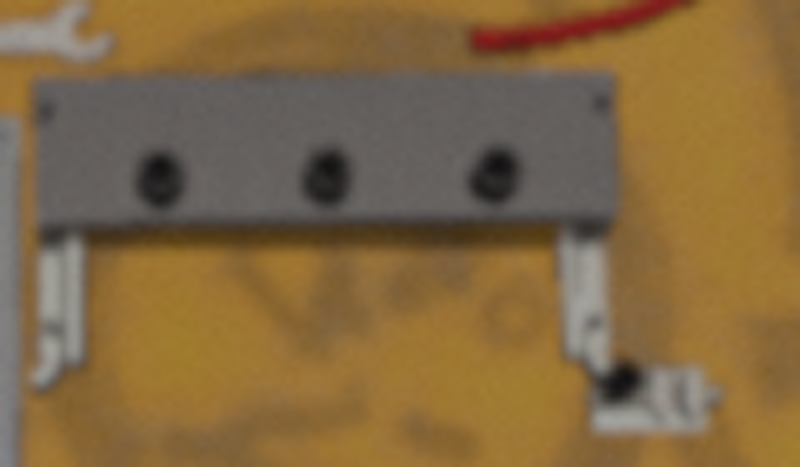

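The close-up shows the bridge with three probes near (160,178), (326,178) and (495,176), the rails' front ends, and the knob at (620,382). The station is square to the world with home at about (0.692, -0.004). The measured heights agree with the text to within a few mm.

```bash
cat >> h.py <<'E'
from scipy.spatial.transform import Rotation as Ro
def go(p,yaw=0.):
    """numbers for a move to TCP p, tool down, jaws along world y turned by yaw"""
    s=arm.state(); R=Ro.from_rotvec(s["tcp_rot"])
    T=Ro.from_matrix(np.array([[0,-np.sin(yaw),np.cos(yaw)],[0,np.cos(yaw),np.sin(yaw)],[-1,0,0]]))
    d=R.inv().apply(np.array(p)-s["tcp_pos"])/.12; r=(R.inv()*T).as_rotvec()/(np.pi/3)
    print("t",round(s["clock"],2),"pos",s["tcp_pos"].round(4),"w",round(s["width"],4),"F",s["contact_force"].round(1),"\n shift",d.round(3),"turn",r.round(3))
E
python3 - <<'E'
from h import *
print(Ro.from_rotvec(arm.state()["tcp_rot"]).as_matrix().round(3))
go([.428,.2135,.15]); go([.428,.2135,.15],-.081)
E
```

```text
[[ 0.     0.401  0.916]
 [ 0.     0.916 -0.401]
 [-1.     0.     0.   ]]
t 0.9 pos [0.2507 0.5725 0.2313] w 0.0852 F [ 0.2 -0.5 -0.4] 
 shift [ 0.678 -2.148  2.553] turn [-0.394  0.    -0.   ]
t 0.9 pos [0.2507 0.5725 0.2313] w 0.0852 F [ 0.2 -0.5 -0.4] 
 shift [ 0.678 -2.148  2.553] turn [-0.317  0.    -0.   ]
```

Emit:
apply_moves(moves=[[1, [0, -0.4, 0.4], [-0.317, 0, 0]], [1, [0, -0.9, 1.0], [-0.317, 0, 0]], [1, [0, -0.9, 1.0], [-0.317, 0, 0]], [1, [0, -0.9, 1.0], [-0.317, 0, 0]], [1, [0, -0.9, 1.0], [-0.317, 0, 0]]], grip_force=40)

```text
clock: 1.32
tcp_pos: [0.3197, 0.4206, 0.2312]
tcp_rot: [0.064, 1.568, -0.069]
contact_force: [1.0, 1.1, -0.0]
width: 0.0857
```

Run:
```python
from h import *
go([.428,.2135,.10],-.081)
```

```text
t 1.32 pos [0.3197 0.4206 0.2312] w 0.0857 F [ 1.   1.1 -0. ] 
 shift [ 1.099 -1.641  1.043] turn [-0.003  0.001  0.003]
```

Emit:
apply_moves(moves=[[1, [0.2, -0.3, 0.2], [0, 0, 0]], [1, [0.6, -0.8, 0.5], [0, 0, 0]], [1, [0.6, -0.8, 0.5], [0, 0, 0]], [1, [0.6, -0.8, 0.5], [0, 0, 0]]])

```text
clock: 1.65
tcp_pos: [0.3688, 0.3204, 0.1555]
tcp_rot: [0.062, 1.574, -0.069]
contact_force: [-0.7, -0.5, -0.8]
width: 0.0853
```

Emit:
apply_moves(moves=[[1, [0.2, -0.3, 0.2], [0, 0, 0]], [1, [0.5, -0.84, 0.54], [0, 0, 0]], [1, [0.5, -0.84, 0.54], [0, 0, 0]], [1, [0.5, -0.84, 0.54], [0, 0, 0]], [1, [0.5, -0.84, 0.54], [0, 0, 0]]])

```text
clock: 2.07
tcp_pos: [0.4259, 0.2174, 0.0982]
tcp_rot: [0.066, 1.572, -0.067]
contact_force: [-0.0, -0.3, 0.4]
width: 0.0856
```

Run:
```python
from h import *
go([.428,.2135,.021],-.081)
for n in("scene","top"):
    im=arm.get_image(n); cv2.imwrite(f"pics/{n}1.png",im[:,:,::-1])
a=cv2.imread("pics/scene1.png")[140:380,180:500]; b=cv2.imread("pics/top1.png")[130:280,250:450]
cv2.imwrite("pics/m1.png",np.vstack([cv2.resize(a,(400,300)),cv2.resize(b,(400,300))]))
```

```text
t 2.07 pos [0.4259 0.2174 0.0982] w 0.0856 F [-0.  -0.3  0.4] 
 shift [ 0.643 -0.031  0.022] turn [-0.004 -0.002  0.001]
```

View pics/m1.png

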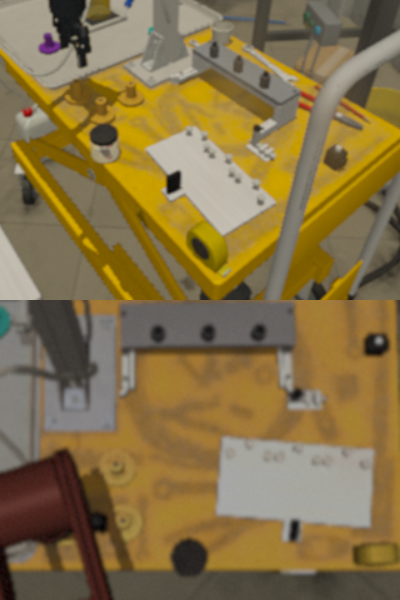

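The gripper is over the left disc and the other two discs have not moved. I'll go down and grip.

Emit:
apply_moves(moves=[[0.7, [0.3, -0.02, 0.02], [0, 0, 0]], [0.7, [0.5, -0.02, 0.02], [0, 0, 0]], [0.7, [0.643, -0.02, 0.02], [0, 0, 0]], [0.7, [0.643, -0.02, 0.02], [0, 0, 0]]])

```text
clock: 2.5
tcp_pos: [0.4251, 0.2176, 0.0197]
tcp_rot: [0.061, 1.575, -0.063]
contact_force: [-0.3, -0.4, -1.0]
width: 0.0598
```

Emit:
apply_moves(moves=[[0, [0, 0, 0], [0, 0, 0]], [0, [0, 0, 0], [0, 0, 0]], [0, [0, 0, 0], [0, 0, 0]], [0, [0, 0, 0], [0, 0, 0]], [0, [0, 0, 0], [0, 0, 0]]])

```text
clock: 2.92
tcp_pos: [0.4297, 0.2179, 0.0244]
tcp_rot: [0.065, 1.566, -0.062]
contact_force: [-1.4, 3.4, 7.4]
width: 0.0227
```

Emit:
apply_moves(moves=[[0, [-0.1, 0, 0], [0, 0, 0]], [0, [-0.3, 0, 0], [0, 0, 0]], [0, [-0.6, 0, 0], [0, 0, 0]], [0, [-0.7, 0, 0], [0, 0, 0]]])

```text
clock: 3.25
tcp_pos: [0.4303, 0.2174, 0.1109]
tcp_rot: [0.065, 1.564, -0.062]
contact_force: [1.9, 0.5, -1.8]
width: 0.0227
```

Run:
```python
from h import *
for i in range(4):
    arm.get_image("top"); s=arm.state(); print(s["tcp_pos"].round(4),s["contact_force"].round(1),round(s["width"],4))
im=arm.get_image("scene"); cv2.imwrite("pics/s2.png",cv2.resize(im[100:260,180:400,::-1],(660,480)))
go([.5092-.02*.9967,-.2184+.02*.081,.11],-.081)
```

```text
[0.4316 0.2178 0.1122] [ 2.2  1.2 -0.6] 0.0224
[0.4308 0.2174 0.1099] [ 0.1  0.  -3.5] 0.0226
[0.4291 0.2169 0.1076] [-0.4  0.5 -2.2] 0.0224
[0.4278 0.2165 0.106 ] [-0.3  1.1 -2.7] 0.0227
t 3.5 pos [0.427  0.2163 0.1049] w 0.0223 F [ 0.5 -0.2 -3. ] 
 shift [-0.041 -3.555  0.809] turn [ 0.    -0.002  0.001]
```

View pics/s2.png

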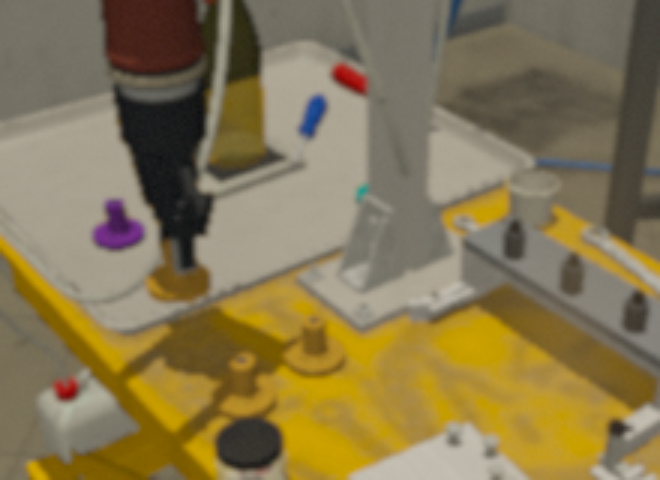

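The disc is held by its hub, clear of the table, and the other two stand at (243,385) and (315,350). Carrying it to nest 1.

Emit:
apply_moves(moves=[[0, [0, -0.25, 0.05], [0, 0, 0]], [0, [0, -0.55, 0.12], [0, 0, 0]], [0, [0, -0.85, 0.2], [0, 0, 0]], [0, [0, -0.9, 0.2], [0, 0, 0]]])

```text
clock: 3.83
tcp_pos: [0.4426, 0.1028, 0.1043]
tcp_rot: [0.063, 1.573, -0.068]
contact_force: [0.8, 0.5, -2.4]
width: 0.0224
```

Emit:
apply_moves(moves=[[0, [0, -0.25, 0.05], [0, 0, 0]], [0, [0, -0.55, 0.12], [0, 0, 0]], [0, [0, -0.85, 0.2], [0, 0, 0]], [0, [0, -0.9, 0.2], [0, 0, 0]]])

```text
clock: 4.17
tcp_pos: [0.4584, -0.0068, 0.1049]
tcp_rot: [0.065, 1.571, -0.068]
contact_force: [0.3, -0.2, -2.6]
width: 0.0225
```

Emit:
apply_moves(moves=[[0, [0, -0.25, 0.05], [0, 0, 0]], [0, [0, -0.55, 0.12], [0, 0, 0]], [0, [0, -0.85, 0.2], [0, 0, 0]], [0, [0, -0.9, 0.2], [0, 0, 0]]])

```text
clock: 4.5
tcp_pos: [0.474, -0.1163, 0.1052]
tcp_rot: [0.065, 1.57, -0.067]
contact_force: [0.8, -0.4, -1.8]
width: 0.0223
```

Emit:
apply_moves(moves=[[0, [0, -0.25, 0.05], [0, 0, 0]], [0, [0, -0.55, 0.12], [0, 0, 0]], [0, [0, -0.84, 0.2], [0, 0, 0]], [0, [0, -0.84, 0.2], [0, 0, 0]], [0, [0, -0.84, 0.2], [0, 0, 0]]])

```text
clock: 4.92
tcp_pos: [0.4886, -0.2151, 0.1045]
tcp_rot: [0.067, 1.572, -0.065]
contact_force: [0.1, 0.5, -2.5]
width: 0.0227
```

Run:
```python
from h import *
for i in range(3): arm.get_image("top")
go([.5092-.02*.9967,-.2184+.02*.081,.04],-.081)
```

```text
t 5.07 pos [ 0.4885 -0.2128  0.1048] w 0.0225 F [ 0.1 -0.3 -1.7] 
 shift [ 0.54  -0.033  0.01 ] turn [ 0.001 -0.002 -0.002]
```

Emit:
apply_moves(moves=[[0, [0.25, -0.03, 0.01], [0, 0, 0]], [0, [0.45, -0.03, 0.01], [0, 0, 0]], [0, [0.54, -0.03, 0.01], [0, 0, 0]], [0, [0.54, -0.03, 0.01], [0, 0, 0]], [0, [0.54, -0.03, 0.01], [0, 0, 0]]])

```text
clock: 5.48
tcp_pos: [0.4899, -0.217, 0.041]
tcp_rot: [0.063, 1.572, -0.062]
contact_force: [0.2, 0.2, -1.0]
width: 0.0224
```

Run:
```python
from h import *
f=[]
for n in("scene","top"):
    im=arm.get_image(n); cv2.imwrite(f"pics/{n}3.png",im[:,:,::-1])
a=cv2.imread("pics/scene3.png")[220:340,280:440]; b=cv2.imread("pics/top3.png")[170:290,310:470]
cv2.imwrite("pics/m3.png",np.hstack([cv2.resize(a,(400,300)),cv2.resize(b,(400,300))]))
go([.5092-.02*.9967,-.2184+.02*.081,.03],-.081)
```

```text
t 5.58 pos [ 0.4914 -0.2183  0.0428] w 0.0225 F [ 0.8 -1.2 -1.6] 
 shift [ 0.106  0.012 -0.019] turn [0.001 0.002 0.001]
```

View pics/m3.png

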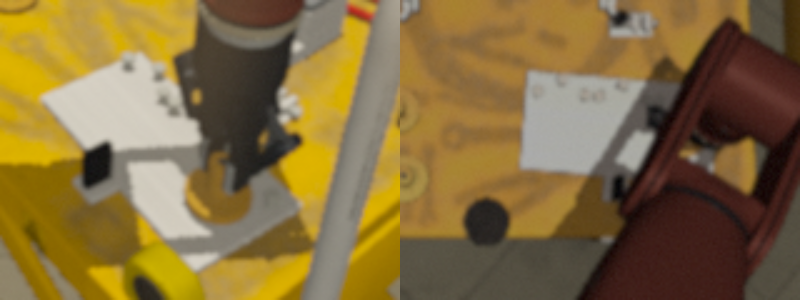

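The disc hangs just over nest 1, short of its pins, and the tray has not moved. Lowering gently.

Emit:
apply_moves(moves=[[0, [0.03, 0, 0], [0, 0, 0]], [0, [0.06, 0, 0], [0, 0, 0]], [0, [0.06, 0, 0], [0, 0, 0]]])

```text
clock: 5.83
tcp_pos: [0.4904, -0.2183, 0.0342]
tcp_rot: [0.063, 1.57, -0.064]
contact_force: [0.1, 0.8, -2.7]
width: 0.0225
```

Emit:
apply_moves(moves=[[0, [0.02, 0, 0], [0, 0, 0]], [0, [0.03, 0, 0], [0, 0, 0]], [0, [0.03, 0, 0], [0, 0, 0]]])

```text
clock: 6.08
tcp_pos: [0.4906, -0.2186, 0.0324]
tcp_rot: [0.063, 1.57, -0.064]
contact_force: [-7.4, 3.2, 11.8]
width: 0.023
```

Emit:
apply_moves(moves=[[0, [-0.015, 0, 0], [0, 0, 0]], [0, [-0.015, 0, 0.04], [0, 0, 0]], [0, [-0.015, 0, 0.08], [0, 0, 0]], [0, [-0.015, 0, 0.1], [0, 0, 0]], [0, [-0.015, 0, 0.1], [0, 0, 0]]])

```text
clock: 6.5
tcp_pos: [0.5033, -0.2195, 0.0325]
tcp_rot: [0.063, 1.569, -0.064]
contact_force: [0.8, -0.4, -0.1]
width: 0.0223
```

Emit:
apply_moves(moves=[[0, [0, 0, 0.01], [0, 0, 0]], [0, [0, 0, 0.02], [0, 0, 0]], [0, [0, 0, 0.03], [0, 0, 0]], [0, [0, 0, 0.03], [0, 0, 0]]])

```text
clock: 6.83
tcp_pos: [0.5059, -0.2196, 0.0325]
tcp_rot: [0.063, 1.57, -0.064]
contact_force: [-2.6, -0.8, 2.5]
width: 0.0224
```

Emit:
apply_moves(moves=[[0, [0, 0, 0.01], [0, 0, 0]], [0, [0, 0, 0.02], [0, 0, 0]], [0, [0, 0, 0.02], [0, 0, 0]]])

```text
clock: 7.08
tcp_pos: [0.5073, -0.2194, 0.0325]
tcp_rot: [0.064, 1.572, -0.063]
contact_force: [-7.7, 1.3, 7.6]
width: 0.0227
```

Emit:
apply_moves(moves=[[0, [0, 0, 0.01], [0, 0, 0]], [0, [0, 0, 0.02], [0, 0, 0]], [0, [0, 0, 0.02], [0, 0, 0]]])

```text
clock: 7.33
tcp_pos: [0.5096, -0.2194, 0.0325]
tcp_rot: [0.064, 1.572, -0.063]
contact_force: [-8.0, 1.7, 7.3]
width: 0.0224
```

The force held steady at -8 N while the arm moved on 2 mm, so the disc is against its pins and the tray is sliding. Releasing.

Emit:
apply_moves(moves=[[0.3, [0, 0, 0], [0, 0, 0]], [0.6, [0, 0, 0], [0, 0, 0]], [0.6, [0, 0, 0], [0, 0, 0]], [0.6, [0, 0, 0], [0, 0, 0]]])

```text
clock: 7.67
tcp_pos: [0.5109, -0.2199, 0.0323]
tcp_rot: [0.063, 1.569, -0.064]
contact_force: [0.3, -0.9, 0.3]
width: 0.0513
```

Emit:
apply_moves(moves=[[0.6, [-0.1, 0, 0], [0, 0, 0]], [0.6, [-0.3, 0, 0], [0, 0, 0]], [0.6, [-0.6, 0, 0], [0, 0, 0]], [0.6, [-0.7, 0, 0], [0, 0, 0]]])

```text
clock: 8.0
tcp_pos: [0.5131, -0.2212, 0.1219]
tcp_rot: [0.061, 1.564, -0.066]
contact_force: [0.6, -0.8, 0.8]
width: 0.0512
```

Emit:
apply_moves(moves=[[0.6, [0, 0.25, -0.08], [0, 0, 0]], [0.6, [0, 0.55, -0.18], [0, 0, 0]], [0.6, [0, 0.85, -0.25], [0, 0, 0]], [0.6, [0, 1, -0.3], [0, 0, 0]]])

```text
clock: 8.33
tcp_pos: [0.4837, -0.0944, 0.1169]
tcp_rot: [0.064, 1.57, -0.062]
contact_force: [0.1, 0.3, -0.5]
width: 0.0511
```

Emit:
apply_moves(moves=[[0.6, [0, 0.25, -0.08], [0, 0, 0]], [0.6, [0, 0.55, -0.18], [0, 0, 0]], [0.6, [0, 0.85, -0.25], [0, 0, 0]], [0.6, [0, 1, -0.3], [0, 0, 0]]])

```text
clock: 8.67
tcp_pos: [0.4576, 0.0282, 0.1171]
tcp_rot: [0.063, 1.569, -0.062]
contact_force: [0.1, -0.6, 0.1]
width: 0.0513
```

Run:
```python
from h import *
for n in("scene","top"):
    im=arm.get_image(n); cv2.imwrite(f"pics/{n}4.png",im[:,:,::-1])
    print([(round(d["confidence"],2),[round(float(v),1) for v in d["location"]]) for d in arm.spot_in("disc_1",n)])
a=cv2.imread("pics/scene4.png")[220:340,280:440]; b=cv2.imread("pics/top4.png")[190:280,340:460]
cv2.imwrite("pics/m4.png",np.hstack([cv2.resize(a,(400,300),interpolation=2),cv2.resize(b,(400,300),interpolation=2)]))
# predicted locations
print(proj("top",[[.519,.134,.02],[.4335,.124,.02]]),proj("scene",[[.519,.134,.02],[.4335,.124,.02]]))
go([.4335,.124,.1],-.081)
```

```text
[(0.84, [372.9, 294.6]), (0.77, [219.5, 177.9]), (0.75, [285.5, 217.8]), (0.55, [259.8, 234.7])]
[(0.81, [307.2, 211.7]), (0.74, [426.6, 216.4]), (0.71, [244.2, 140.1]), (0.56, [312.9, 237.4]), (0.52, [208.9, 227.5])]
[[308.82397092 213.32303902]
 [311.92305767 240.92558449]] [[284.91365539 214.82715691]
 [261.12432159 228.34302841]]
t 8.87 pos [0.4587 0.0253 0.1171] w 0.0516 F [ 0.4 -1.   0.9] 
 shift [ 0.142  0.803 -0.275] turn [0.002 0.001 0.   ]
```

View pics/m4.png

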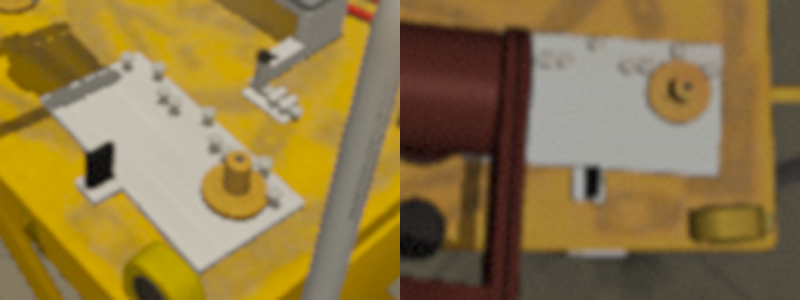

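The first disc sits under the pin heads of nest 1, and the tray's heading is unchanged. Next is the disc at (0.4335, 0.124).

Emit:
apply_moves(moves=[[0.7, [0.05, 0.25, -0.1], [0, 0, 0]], [0.7, [0.1, 0.55, -0.2], [0, 0, 0]], [0.7, [0.14, 0.8, -0.275], [0, 0, 0]], [0.7, [0.14, 0.8, -0.275], [0, 0, 0]], [0.7, [0.14, 0.8, -0.275], [0, 0, 0]]])

```text
clock: 9.28
tcp_pos: [0.4332, 0.1236, 0.0995]
tcp_rot: [0.062, 1.57, -0.062]
contact_force: [0.3, -0.3, -0.5]
width: 0.0598
```

Run:
```python
from h import *
im=arm.get_image("scene"); cv2.imwrite("pics/s5.png",cv2.resize(im[160:270,200:340,::-1],(560,440),interpolation=2))
print([(round(d["confidence"],2),[round(float(v),1) for v in d["location"]]) for d in arm.spot_in("disc_1","scene")])
arm.get_image("top")
go([.4335,.124,.0255],-.081)
```

```text
[(0.97, [372.7, 296.9]), (0.86, [260.9, 229.2]), (0.75, [219.7, 179.5]), (0.58, [285.8, 214.8])]
t 9.43 pos [0.4341 0.1222 0.0999] w 0.0597 F [ 0.5 -0.4 -0. ] 
 shift [ 0.62   0.014 -0.006] turn [-0.001  0.001  0.   ]
```

View pics/s5.png

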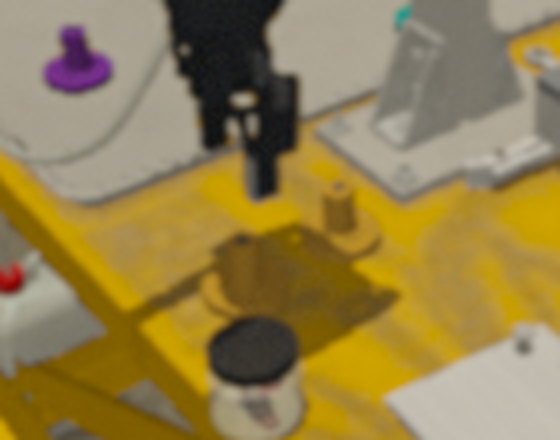

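The disc is in the shadow at (237,275), where it was measured. Gripping it.

Emit:
apply_moves(moves=[[0.7, [0.25, 0.01, 0], [0, 0, 0]], [0.7, [0.5, 0.01, 0], [0, 0, 0]], [0.7, [0.62, 0.01, 0], [0, 0, 0]], [0.7, [0.62, 0.01, 0], [0, 0, 0]]])

```text
clock: 9.77
tcp_pos: [0.4307, 0.1229, 0.022]
tcp_rot: [0.065, 1.576, -0.066]
contact_force: [-0.6, 0.0, -0.4]
width: 0.0595
```

Emit:
apply_moves(moves=[[0, [0, 0, 0], [0, 0, 0]], [0, [0, 0, 0], [0, 0, 0]], [0, [0, 0, 0], [0, 0, 0]], [0, [0, 0, 0], [0, 0, 0]], [0, [0, 0, 0], [0, 0, 0]]])

```text
clock: 10.18
tcp_pos: [0.4352, 0.1246, 0.0271]
tcp_rot: [0.063, 1.566, -0.063]
contact_force: [0.8, -1.1, 6.6]
width: 0.0223
```

Emit:
apply_moves(moves=[[0, [-0.1, 0, 0], [0, 0, 0]], [0, [-0.3, 0, 0], [0, 0, 0]], [0, [-0.6, 0, 0], [0, 0, 0]], [0, [-0.65, 0, 0], [0, 0, 0]], [0, [-0.65, 0, 0], [0, 0, 0]]])

```text
clock: 10.6
tcp_pos: [0.4359, 0.125, 0.1064]
tcp_rot: [0.064, 1.563, -0.062]
contact_force: [-0.2, 0.2, -0.9]
width: 0.0221
```

Run:
```python
from h import *
for i in range(3): im=arm.get_image("top")
go([.5153-.02,-.1427+.002,.105],-.081)
# refit tray from top: bright mask
im=cv2.imread("pics/top4.png");
```

```text
t 10.75 pos [0.4321 0.1246 0.1018] w 0.0225 F [-0.5  0.4 -1.8] 
 shift [-0.027 -2.161  0.703] turn [ 0.    -0.002  0.   ]
```

Emit:
apply_moves(moves=[[0, [0, -0.25, 0.08], [0, 0, 0]], [0, [0, -0.55, 0.18], [0, 0, 0]], [0, [0, -0.72, 0.23], [0, 0, 0]], [0, [0, -0.72, 0.23], [0, 0, 0]]])

```text
clock: 11.08
tcp_pos: [0.4533, 0.0332, 0.1014]
tcp_rot: [0.065, 1.572, -0.067]
contact_force: [0.3, 0.9, -2.1]
width: 0.0226
```

Emit:
apply_moves(moves=[[0, [0, -0.25, 0.08], [0, 0, 0]], [0, [0, -0.55, 0.18], [0, 0, 0]], [0, [0, -0.72, 0.23], [0, 0, 0]], [0, [0, -0.72, 0.23], [0, 0, 0]]])

```text
clock: 11.42
tcp_pos: [0.4741, -0.0548, 0.1017]
tcp_rot: [0.065, 1.571, -0.067]
contact_force: [0.0, -1.1, -1.9]
width: 0.0226
```

Emit:
apply_moves(moves=[[0, [0, -0.25, 0.08], [0, 0, 0]], [0, [0, -0.55, 0.18], [0, 0, 0]], [0, [0, -0.72, 0.23], [0, 0, 0]], [0, [0, -0.72, 0.23], [0, 0, 0]], [0, [0, -0.72, 0.23], [0, 0, 0]]])

```text
clock: 11.83
tcp_pos: [0.4938, -0.1398, 0.1015]
tcp_rot: [0.067, 1.573, -0.064]
contact_force: [-0.3, 0.4, -1.5]
width: 0.0222
```

Run:
```python
from h import *
for i in range(3): arm.get_image("top")
go([.5153-.018,-.1427+.002,.045],-.081)
```

```text
t 11.98 pos [ 0.4938 -0.1385  0.102 ] w 0.0227 F [-0.5  0.7 -2.1] 
 shift [ 0.475 -0.016  0.031] turn [ 0.001 -0.002 -0.001]
```

Emit:
apply_moves(moves=[[0, [0.2, -0.016, 0.03], [0, 0, 0]], [0, [0.4, -0.016, 0.03], [0, 0, 0]], [0, [0.475, -0.016, 0.03], [0, 0, 0]], [0, [0.475, -0.016, 0.03], [0, 0, 0]], [0, [0.475, -0.016, 0.03], [0, 0, 0]]])

```text
clock: 12.4
tcp_pos: [0.4977, -0.1415, 0.0458]
tcp_rot: [0.063, 1.572, -0.062]
contact_force: [0.5, 0.1, -1.3]
width: 0.0224
```

Emit:
apply_moves(moves=[[0, [0.03, 0, 0], [0, 0, 0]], [0, [0.06, 0, 0], [0, 0, 0]], [0, [0.06, 0, 0], [0, 0, 0]]])

```text
clock: 12.65
tcp_pos: [0.4986, -0.1426, 0.0393]
tcp_rot: [0.063, 1.569, -0.064]
contact_force: [-0.5, -0.3, -2.0]
width: 0.0224
```

Emit:
apply_moves(moves=[[0, [0.015, 0, 0], [0, 0, 0]], [0, [0.025, 0, 0], [0, 0, 0]], [0, [0.025, 0, 0], [0, 0, 0]]])

```text
clock: 12.9
tcp_pos: [0.4982, -0.1426, 0.0359]
tcp_rot: [0.064, 1.57, -0.064]
contact_force: [0.3, -0.6, -1.4]
width: 0.0225
```

Emit:
apply_moves(moves=[[0, [0.01, 0, 0], [0, 0, 0]], [0, [0.015, 0, 0], [0, 0, 0]], [0, [0.015, 0, 0], [0, 0, 0]]])

```text
clock: 13.15
tcp_pos: [0.4984, -0.1428, 0.0351]
tcp_rot: [0.063, 1.57, -0.064]
contact_force: [-3.3, 1.0, 6.4]
width: 0.0224
```

Emit:
apply_moves(moves=[[0, [0, 0, 0.03], [0, 0, 0]], [0, [0, 0, 0.06], [0, 0, 0]], [0, [0, 0, 0.09], [0, 0, 0]], [0, [0, 0, 0.1], [0, 0, 0]], [0, [0, 0, 0.1], [0, 0, 0]]])

```text
clock: 13.57
tcp_pos: [0.5107, -0.144, 0.0351]
tcp_rot: [0.063, 1.569, -0.064]
contact_force: [-1.9, -0.2, 5.9]
width: 0.0222
```

Emit:
apply_moves(moves=[[0, [0, 0, 0.01], [0, 0, 0]], [0, [0, 0, 0.02], [0, 0, 0]], [0, [0, 0, 0.03], [0, 0, 0]], [0, [0, 0, 0.03], [0, 0, 0]]])

```text
clock: 13.9
tcp_pos: [0.5128, -0.144, 0.0351]
tcp_rot: [0.063, 1.573, -0.063]
contact_force: [-9.9, 1.0, 12.2]
width: 0.0223
```

Emit:
apply_moves(moves=[[0, [-0.005, 0, 0.01], [0, 0, 0]], [0, [-0.01, 0, 0.02], [0, 0, 0]], [0, [-0.01, 0, 0.02], [0, 0, 0]]])

```text
clock: 14.15
tcp_pos: [0.5139, -0.1437, 0.0355]
tcp_rot: [0.064, 1.575, -0.063]
contact_force: [-11.0, 1.2, 11.1]
width: 0.0221
```

Emit:
apply_moves(moves=[[0, [-0.005, 0, 0.01], [0, 0, 0]], [0, [-0.005, 0, 0.02], [0, 0, 0]], [0, [-0.005, 0, 0.02], [0, 0, 0]]])

```text
clock: 14.4
tcp_pos: [0.5163, -0.1436, 0.0356]
tcp_rot: [0.065, 1.575, -0.063]
contact_force: [-8.6, 2.0, 6.7]
width: 0.0223
```

Emit:
apply_moves(moves=[[0.3, [0, 0, 0], [0, 0, 0]], [0.6, [0, 0, 0], [0, 0, 0]], [0.6, [0, 0, 0], [0, 0, 0]], [0.6, [0, 0, 0], [0, 0, 0]]])

```text
clock: 14.73
tcp_pos: [0.5191, -0.1444, 0.0362]
tcp_rot: [0.063, 1.569, -0.064]
contact_force: [0.3, 0.9, -0.1]
width: 0.0505
```

Emit:
apply_moves(moves=[[0.6, [-0.1, 0, 0], [0, 0, 0]], [0.6, [-0.3, 0, 0], [0, 0, 0]], [0.6, [-0.55, 0, 0], [0, 0, 0]], [0.6, [-0.55, 0, 0], [0, 0, 0]]])

```text
clock: 15.07
tcp_pos: [0.5227, -0.1459, 0.1089]
tcp_rot: [0.06, 1.56, -0.066]
contact_force: [1.7, 0.2, 1.6]
width: 0.0513
```

Emit:
apply_moves(moves=[[0.6, [0, 0.25, 0], [0, 0, 0]], [0.6, [0, 0.55, -0.05], [0, 0, 0]], [0.6, [0, 0.85, -0.08], [0, 0, 0]], [0.6, [0, 1, -0.08], [0, 0, 0]]])

```text
clock: 15.4
tcp_pos: [0.5183, -0.0208, 0.1026]
tcp_rot: [0.064, 1.57, -0.062]
contact_force: [-0.1, 0.7, -0.3]
width: 0.0513
```

Emit:
apply_moves(moves=[[0.6, [0, 0.25, 0], [0, 0, 0]], [0.6, [0, 0.55, -0.05], [0, 0, 0]], [0.6, [0, 0.85, -0.08], [0, 0, 0]], [0.6, [0, 1, -0.08], [0, 0, 0]], [0.6, [0, 1, -0.08], [0, 0, 0]]])

```text
clock: 15.82
tcp_pos: [0.519, 0.1001, 0.1029]
tcp_rot: [0.061, 1.569, -0.059]
contact_force: [0.6, -0.7, -0.3]
width: 0.0512
```

Run:
```python
from h import *
for n in("scene","top"):
    im=arm.get_image(n); cv2.imwrite(f"pics/{n}6.png",im[:,:,::-1])
    print([(round(d["confidence"],2),[round(float(v),1) for v in d["location"]]) for d in arm.spot_in("disc_1",n)])
a=cv2.imread("pics/scene6.png")[190:310,270:430]; b=cv2.imread("pics/top6.png")[180:270,320:440]
cv2.imwrite("pics/m6.png",np.hstack([cv2.resize(a,(400,300),interpolation=2),cv2.resize(b,(400,300),interpolation=2)]))
go([.519,.134,.1],-.081)
```

```text
[(0.76, [350.3, 274.7]), (0.74, [374.2, 294.5]), (0.73, [284.0, 215.1]), (0.55, [215.6, 177.9])]
[(0.85, [246.2, 140.8]), (0.84, [424.6, 217.3]), (0.81, [402.3, 215.6]), (0.53, [307.4, 216.4]), (0.5, [210.0, 227.2]), (0.19, [392.3, 221.4])]
t 16.02 pos [0.5191 0.0957 0.1023] w 0.051 F [-0.5 -0.1  0.1] 
 shift [ 0.019  0.318 -0.026] turn [-0.  0.  0.]
```

View pics/m6.png

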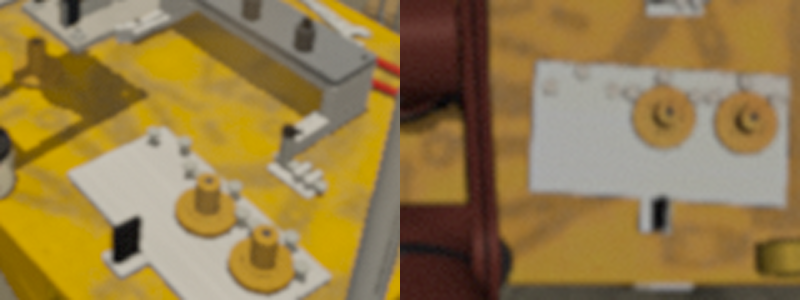

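Two discs sit in nests 1 and 2, and the last is still at (37,55) in the left view, where it was measured. Gripping it.

Emit:
apply_moves(moves=[[0.7, [0, 0.15, 0], [0, 0, 0]], [0.7, [0.02, 0.315, -0.02], [0, 0, 0]], [0.7, [0.3, 0.315, -0.02], [0, 0, 0]], [0.7, [0.6, 0.315, -0.02], [0, 0, 0]], [0.7, [0.63, 0.315, -0.02], [0, 0, 0]]])

```text
clock: 16.43
tcp_pos: [0.5148, 0.1327, 0.0206]
tcp_rot: [0.063, 1.58, -0.066]
contact_force: [-2.7, -0.9, -1.0]
width: 0.0595
```

Emit:
apply_moves(moves=[[0, [0, 0, 0], [0, 0, 0]], [0, [0, 0, 0], [0, 0, 0]], [0, [0, 0, 0], [0, 0, 0]], [0, [0, 0, 0], [0, 0, 0]], [0, [0, 0, 0], [0, 0, 0]]])

```text
clock: 16.85
tcp_pos: [0.5216, 0.1341, 0.0288]
tcp_rot: [0.064, 1.565, -0.064]
contact_force: [-0.2, -1.6, 6.3]
width: 0.0223
```

Emit:
apply_moves(moves=[[0, [-0.1, 0, 0], [0, 0, 0]], [0, [-0.3, 0, 0], [0, 0, 0]], [0, [-0.6, 0, 0], [0, 0, 0]], [0, [-0.65, 0, 0], [0, 0, 0]], [0, [-0.65, 0, 0], [0, 0, 0]]])

```text
clock: 17.27
tcp_pos: [0.5222, 0.1349, 0.1087]
tcp_rot: [0.064, 1.562, -0.062]
contact_force: [1.0, -0.2, -2.8]
width: 0.0224
```

Run:
```python
from h import *
t=lambda u,v:np.array([320+(u-400)*.3,180+v*.3])
h=.008;L=[(.062,.12,h),(.062,-.12,h),(-.062,-.12,h),(-.062,.12,h)]
q,r=fitpose([("top",l,t(*p)) for l,p in zip(L,[(535,61),(789,75),(785,206),(529,190)])]); print("tray",q,abs(r).max())
c,s=np.cos(q[2]),np.sin(q[2]); W=lambda x,y:np.array([q[0]+c*x-s*y,q[1]+s*x+c*y])
print("nest1-3",[W(.018,y).round(4) for y in(-.076,0,.076)])
print("disc hub tops",[onplane("top",t(*p),.054).round(4) for p in[(664,112),(747,118)]])
for i in range(2): im=arm.get_image("top")
n=W(-.001,.076); go([n[0],n[1],.1],q[2])
```

```text
tray [ 0.50005853 -0.14319241 -0.06025375] 0.3808948141174824
nest1-3 [array([ 0.5134, -0.2201]), array([ 0.518 , -0.1443]), array([ 0.5226, -0.0684])]
disc hub tops [array([ 0.5135, -0.1412,  0.054 ]), array([ 0.508 , -0.2165,  0.054 ])]
t 17.37 pos [0.5192 0.1345 0.1045] w 0.022 F [-1.6 -0.3 -1.4] 
 shift [ 0.037 -1.687  0.006] turn [-0.02  0.   -0.  ]
```

Emit:
apply_moves(moves=[[0, [0, -0.25, 0], [0, 0, 0]], [0, [0, -0.55, 0], [0, 0, 0]], [0, [0, -0.84, 0], [0, 0, 0]], [0, [0, -0.84, 0], [0, 0, 0]]])

```text
clock: 17.7
tcp_pos: [0.5093, 0.0294, 0.1022]
tcp_rot: [0.064, 1.574, -0.068]
contact_force: [0.2, 0.2, -1.5]
width: 0.0222
```

Emit:
apply_moves(moves=[[0, [0, -0.25, 0], [0, 0, 0]], [0, [0, -0.55, 0], [0, 0, 0]], [0, [0, -0.84, 0], [0, 0, 0]], [0, [0, -0.84, 0], [0, 0, 0]], [0, [0, -0.84, 0], [0, 0, 0]]])

```text
clock: 18.12
tcp_pos: [0.5018, -0.0675, 0.1026]
tcp_rot: [0.067, 1.573, -0.066]
contact_force: [-0.2, 0.2, -1.9]
width: 0.0226
```

Run:
```python
from h import *
for i in range(3): arm.get_image("top")
go([.5226-.019,-.0684+.001,.046],-.081)
```

```text
t 18.27 pos [ 0.5024 -0.0653  0.1032] w 0.0225 F [-0.   0.3 -1.5] 
 shift [ 0.477 -0.017  0.012] turn [ 0.001 -0.002 -0.001]
```

Emit:
apply_moves(moves=[[0, [0.2, -0.016, 0.01], [0, 0, 0]], [0, [0.4, -0.016, 0.01], [0, 0, 0]], [0, [0.475, -0.016, 0.01], [0, 0, 0]], [0, [0.475, -0.016, 0.01], [0, 0, 0]], [0, [0.475, -0.016, 0.01], [0, 0, 0]]])

```text
clock: 18.68
tcp_pos: [0.5038, -0.0675, 0.047]
tcp_rot: [0.063, 1.572, -0.062]
contact_force: [-0.1, 0.8, -1.9]
width: 0.0224
```

Emit:
apply_moves(moves=[[0, [0.03, 0, 0], [0, 0, 0]], [0, [0.06, 0, 0], [0, 0, 0]], [0, [0.06, 0, 0], [0, 0, 0]]])

```text
clock: 18.93
tcp_pos: [0.5046, -0.0685, 0.0405]
tcp_rot: [0.063, 1.569, -0.064]
contact_force: [-1.0, -0.9, -2.5]
width: 0.0225
```

Emit:
apply_moves(moves=[[0, [0.015, 0, 0], [0, 0, 0]], [0, [0.02, 0, 0], [0, 0, 0]], [0, [0.02, 0, 0], [0, 0, 0]]])

```text
clock: 19.18
tcp_pos: [0.5043, -0.0686, 0.0378]
tcp_rot: [0.064, 1.57, -0.064]
contact_force: [0.3, 0.3, -2.2]
width: 0.0225
```

Emit:
apply_moves(moves=[[0, [0.01, 0, 0], [0, 0, 0]], [0, [0.015, 0, 0], [0, 0, 0]], [0, [0.015, 0, 0], [0, 0, 0]]])

```text
clock: 19.43
tcp_pos: [0.5045, -0.0687, 0.0368]
tcp_rot: [0.063, 1.57, -0.064]
contact_force: [-2.8, 0.8, 5.2]
width: 0.0224
```

Emit:
apply_moves(moves=[[0, [0, 0, 0.03], [0, 0, 0]], [0, [0, 0, 0.06], [0, 0, 0]], [0, [0, 0, 0.09], [0, 0, 0]], [0, [0, 0, 0.09], [0, 0, 0]], [0, [0, 0, 0.09], [0, 0, 0]]])

```text
clock: 19.85
tcp_pos: [0.5159, -0.0697, 0.0368]
tcp_rot: [0.063, 1.568, -0.064]
contact_force: [-0.5, -0.3, 4.6]
width: 0.0224
```

Emit:
apply_moves(moves=[[0, [0, 0, 0.01], [0, 0, 0]], [0, [0, 0, 0.02], [0, 0, 0]], [0, [0, 0, 0.03], [0, 0, 0]], [0, [0, 0, 0.03], [0, 0, 0]]])

```text
clock: 20.18
tcp_pos: [0.5178, -0.0698, 0.0367]
tcp_rot: [0.063, 1.572, -0.063]
contact_force: [-7.9, -0.6, 12.6]
width: 0.0223
```

Emit:
apply_moves(moves=[[0, [-0.005, 0, 0.01], [0, 0, 0]], [0, [-0.01, 0, 0.02], [0, 0, 0]], [0, [-0.01, 0, 0.02], [0, 0, 0]]])

```text
clock: 20.43
tcp_pos: [0.5186, -0.0696, 0.0371]
tcp_rot: [0.064, 1.575, -0.063]
contact_force: [-10.0, 0.3, 11.6]
width: 0.0224
```

Emit:
apply_moves(moves=[[0, [-0.005, 0, 0.01], [0, 0, 0]], [0, [-0.005, 0, 0.02], [0, 0, 0]], [0, [-0.005, 0, 0.02], [0, 0, 0]]])

```text
clock: 20.68
tcp_pos: [0.5204, -0.0698, 0.0373]
tcp_rot: [0.064, 1.577, -0.063]
contact_force: [-10.4, 0.9, 8.6]
width: 0.0219
```

Emit:
apply_moves(moves=[[0.3, [0, 0, 0], [0, 0, 0]], [0.6, [0, 0, 0], [0, 0, 0]], [0.6, [0, 0, 0], [0, 0, 0]], [0.6, [0, 0, 0], [0, 0, 0]]])

```text
clock: 21.02
tcp_pos: [0.5237, -0.0701, 0.0378]
tcp_rot: [0.063, 1.569, -0.064]
contact_force: [-0.1, 0.1, 0.0]
width: 0.0513
```

Emit:
apply_moves(moves=[[0.6, [-0.1, 0, 0], [0, 0, 0]], [0.6, [-0.3, 0, 0], [0, 0, 0]], [0.6, [-0.55, 0, 0], [0, 0, 0]], [0.6, [-0.55, 0, 0], [0, 0, 0]]])

```text
clock: 21.35
tcp_pos: [0.5276, -0.0711, 0.1105]
tcp_rot: [0.061, 1.56, -0.065]
contact_force: [1.4, -0.8, 1.1]
width: 0.0512
```

Emit:
apply_moves(moves=[[0.6, [0, 0.25, -0.2], [0, 0, 0]], [0.6, [0, 0.55, -0.4], [0, 0, 0]], [0.6, [0, 0.85, -0.6], [0, 0, 0]], [0.6, [0, 1, -0.6], [0, 0, 0]]])

```text
clock: 21.68
tcp_pos: [0.4576, 0.058, 0.1034]
tcp_rot: [0.064, 1.573, -0.062]
contact_force: [0.8, -0.5, -0.7]
width: 0.0512
```

Emit:
apply_moves(moves=[[0.6, [0, 0.25, 0], [0, 0, 0]], [0.6, [0, 0.55, 0], [0, 0, 0]], [0.6, [0, 0.85, 0], [0, 0, 0]], [0.6, [0, 0.85, 0], [0, 0, 0]]])

```text
clock: 22.02
tcp_pos: [0.4701, 0.1623, 0.1051]
tcp_rot: [0.063, 1.567, -0.058]
contact_force: [0.3, 0.3, 0.0]
width: 0.0513
```

Run:
```python
from h import *
I=[arm.get_image("top") for _ in range(4)]; b=np.mean(I,0).astype(np.uint8)[:,:,::-1]
J=[arm.get_image("scene") for _ in range(4)]; a=np.mean(J,0).astype(np.uint8)[:,:,::-1]
cv2.imwrite("pics/top7.png",b); cv2.imwrite("pics/scene7.png",a)
cv2.imwrite("pics/t7c.png",cv2.resize(b[188:248,350:450],(800,480),interpolation=cv2.INTER_CUBIC))
cv2.imwrite("pics/s7c.png",cv2.resize(a[230:330,290:420],(780,600),interpolation=cv2.INTER_CUBIC))
print(arm.state()["clock"],arm.state()["tcp_pos"])
```

```text
22.4167 [0.46968153 0.1559423  0.10380979]
```

View pics/t7c.png

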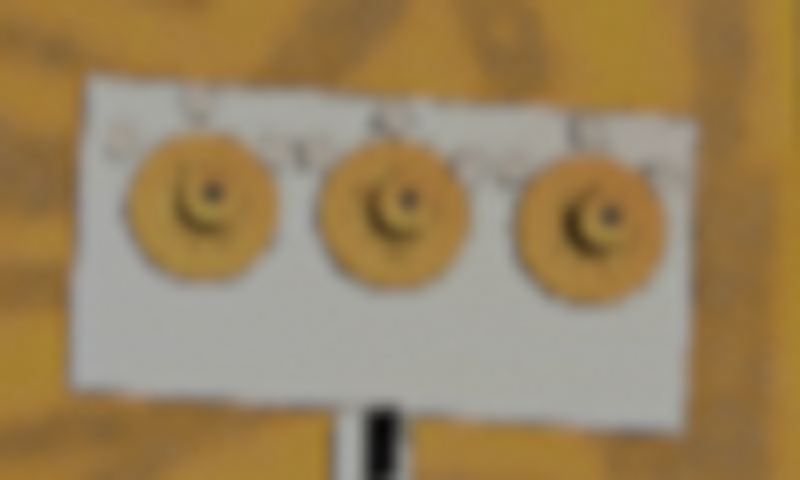

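View pics/s7c.png

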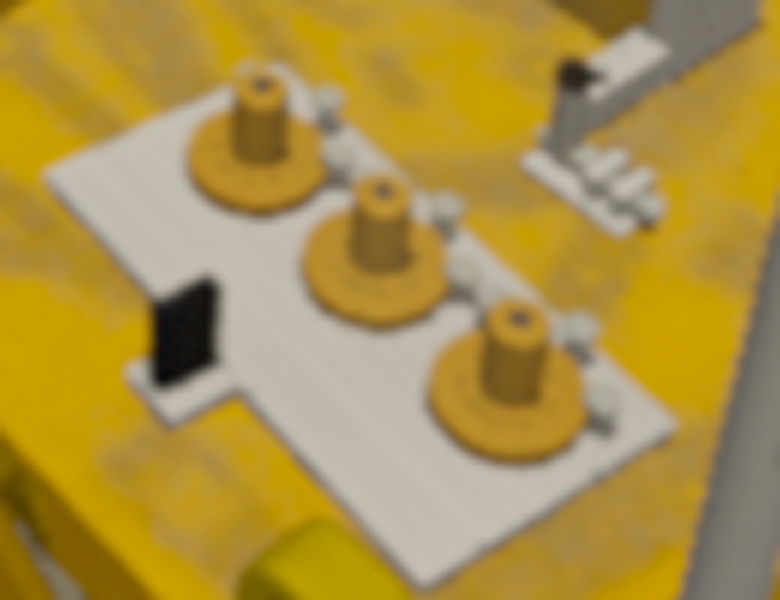

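In the top view the disc rims are whole circles and the pin heads don't overlap them. At nest 3 the gap to the front head (197,105) is about 4 mm, and the other two rims only just reach their heads. My downward pressure dragged the tray along, so none of the discs is fully seated. I'll push each hub from behind with the shut fingers and no downward load.

```bash
cat > a7.py <<'E'
from h import *
def ana(t,corners,discs,zc=.018):
    h=.008;L=[(.062,.12,h),(.062,-.12,h),(-.062,-.12,h),(-.062,.12,h)]
    q,r=fitpose([("top",l,t(*p)) for l,p in zip(L,corners)]); print("tray",q.round(4),abs(r).max().round(2))
    c,s=np.cos(q[2]),np.sin(q[2])
    for p in discs:
        w=onplane("top",t(*p),zc)[:2]; d=w-q[:2]; print("disc",w.round(4),"in tray",(np.array([c*d[0]+s*d[1],-s*d[0]+c*d[1]])*1e3).round(1))
    return q
E
python3 - <<'E'
from a7 import *
q=ana(lambda u,v:np.array([350+u/8-.44,188+v/8-.44]),[(88,75),(698,122),(686,432),(72,388)],[(203,207),(394,215),(590,229)])
go([.475,-.06,.11],-.06)
E
```

```text
tray [ 0.5018 -0.1431 -0.0739] 0.44
disc [ 0.5187 -0.0712] in tray [11.6 73. ]
disc [ 0.5155 -0.1452] in tray [13.9 -1.1]
disc [ 0.51   -0.2211] in tray [ 13.9 -77.2]
t 22.42 pos [0.4697 0.1559 0.1038] w 0.0513 F [-0.2 -0.6 -0.4] 
 shift [-0.051 -1.79   0.193] turn [-0.022  0.     0.   ]
```

Emit:
apply_moves(moves=[[0, [0, -0.25, 0.03], [0, 0, 0]], [0, [0, -0.55, 0.06], [0, 0, 0]], [0, [0, -0.9, 0.1], [0, 0, 0]], [0, [0, -0.93, 0.12], [0, 0, 0]]])

```text
clock: 22.75
tcp_pos: [0.4749, 0.0389, 0.1039]
tcp_rot: [0.065, 1.569, -0.069]
contact_force: [0.2, -1.1, -0.4]
width: 0.0033
```

Emit:
apply_moves(moves=[[0, [0, -0.25, 0.03], [0, 0, 0]], [0, [0, -0.55, 0.06], [0, 0, 0]], [0, [0, -0.9, 0.1], [0, 0, 0]], [0, [0, -0.93, 0.12], [0, 0, 0]], [0, [0, -0.93, 0.12], [0, 0, 0]]])

```text
clock: 23.17
tcp_pos: [0.4805, -0.0706, 0.104]
tcp_rot: [0.068, 1.569, -0.068]
contact_force: [-0.3, -0.0, 0.1]
width: 0.0
```

Run:
```python
from h import *
for i in range(4): arm.get_image("top")
go([.482,-.070,.027],-.074)
```

```text
t 23.37 pos [ 0.4799 -0.0667  0.1035] w 0.0002 F [ 0.1  0.4 -0. ] 
 shift [ 0.638 -0.027  0.02 ] turn [-0.006 -0.001 -0.001]
```

Emit:
apply_moves(moves=[[0, [0.25, -0.02, 0], [0, 0, 0]], [0, [0.5, -0.025, 0.01], [0, 0, 0]], [0, [0.63, -0.025, 0.01], [0, 0, 0]], [0, [0.63, -0.025, 0.01], [0, 0, 0]], [0, [0.63, -0.025, 0.01], [0, 0, 0]]])

```text
clock: 23.78
tcp_pos: [0.4803, -0.0694, 0.0275]
tcp_rot: [0.063, 1.573, -0.061]
contact_force: [0.8, -0.2, 0.6]
width: -0.0001
```

Emit:
apply_moves(moves=[[0, [0, 0, 0.02], [0, 0, 0]], [0, [0, 0, 0.05], [0, 0, 0]], [0, [0, 0, 0.08], [0, 0, 0]], [0, [0, 0, 0.08], [0, 0, 0]]])

```text
clock: 24.12
tcp_pos: [0.4928, -0.072, 0.0296]
tcp_rot: [0.063, 1.567, -0.064]
contact_force: [-0.5, -0.1, -0.3]
width: 0.0001
```

Emit:
apply_moves(moves=[[0, [0, 0, 0.01], [0, 0, 0]], [0, [0, 0, 0.02], [0, 0, 0]], [0, [0, 0, 0.03], [0, 0, 0]]])

```text
clock: 24.37
tcp_pos: [0.4945, -0.072, 0.0283]
tcp_rot: [0.064, 1.57, -0.064]
contact_force: [-0.2, -0.2, 0.3]
width: 0.0001
```

Emit:
apply_moves(moves=[[0, [0, 0, 0.01], [0, 0, 0]], [0, [0, 0, 0.02], [0, 0, 0]], [0, [0, 0, 0.03], [0, 0, 0]]])

```text
clock: 24.62
tcp_pos: [0.4969, -0.0717, 0.0277]
tcp_rot: [0.064, 1.572, -0.063]
contact_force: [-2.9, 1.5, 0.8]
width: 0.0001
```

Emit:
apply_moves(moves=[[0, [0, 0, 0.01], [0, 0, 0]], [0, [0, 0, 0.02], [0, 0, 0]], [0, [0, 0, 0.02], [0, 0, 0]]])

```text
clock: 24.87
tcp_pos: [0.5006, -0.0725, 0.0281]
tcp_rot: [0.063, 1.57, -0.064]
contact_force: [-0.4, 0.7, -0.2]
width: -0.0
```

Emit:
apply_moves(moves=[[0, [0, 0, 0.01], [0, 0, 0]], [0, [0, 0, 0.02], [0, 0, 0]], [0, [0, 0, 0.02], [0, 0, 0]]])

```text
clock: 25.12
tcp_pos: [0.5018, -0.0725, 0.028]
tcp_rot: [0.064, 1.572, -0.063]
contact_force: [-5.2, 0.4, 3.8]
width: 0.0001
```

Emit:
apply_moves(moves=[[0, [0, 0, 0.01], [0, 0, 0]], [0, [0, 0, 0.02], [0, 0, 0]], [0, [0, 0, 0.02], [0, 0, 0]]])

```text
clock: 25.37
tcp_pos: [0.504, -0.0727, 0.028]
tcp_rot: [0.064, 1.573, -0.063]
contact_force: [-6.4, 0.8, 3.8]
width: 0.0
```

Emit:
apply_moves(moves=[[0, [0, 0, 0.005], [0, 0, 0]], [0, [0, 0, 0.01], [0, 0, 0]], [0, [0, 0, 0.01], [0, 0, 0]]])

```text
clock: 25.62
tcp_pos: [0.505, -0.0728, 0.028]
tcp_rot: [0.064, 1.573, -0.063]
contact_force: [-7.2, 0.8, 3.4]
width: -0.0002
```

Nest 3's disc slid about 5 mm freely, then met 5–7 N at the pins. Next is nest 2.

Emit:
apply_moves(moves=[[0, [0, 0, -0.1], [0, 0, 0]], [0, [0, 0, -0.2], [0, 0, 0]], [0, [0, -0.2, -0.2], [0, 0, 0]], [0, [0, -0.5, -0.18], [0, 0, 0]], [0, [0, -0.6, -0.165], [0, 0, 0]]])

```text
clock: 26.03
tcp_pos: [0.4819, -0.1465, 0.0291]
tcp_rot: [0.062, 1.567, -0.066]
contact_force: [0.1, -1.3, 0.5]
width: -0.0002
```

Emit:
apply_moves(moves=[[0, [0, 0, 0], [0, 0, 0]], [0, [0, 0, 0.02], [0, 0, 0]], [0, [0, 0, 0.04], [0, 0, 0]], [0, [0, 0, 0.04], [0, 0, 0]]])

```text
clock: 26.37
tcp_pos: [0.4861, -0.1427, 0.0282]
tcp_rot: [0.063, 1.569, -0.063]
contact_force: [0.2, 0.4, -0.1]
width: 0.0001
```

Emit:
apply_moves(moves=[[0, [0, 0, 0.01], [0, 0, 0]], [0, [0, 0, 0.03], [0, 0, 0]], [0, [0, 0, 0.04], [0, 0, 0]], [0, [0, 0, 0.04], [0, 0, 0]]])

```text
clock: 26.7
tcp_pos: [0.4907, -0.1435, 0.0282]
tcp_rot: [0.063, 1.57, -0.063]
contact_force: [0.5, 0.2, -0.6]
width: 0.0
```

Emit:
apply_moves(moves=[[0, [0, 0, 0.01], [0, 0, 0]], [0, [0, 0, 0.02], [0, 0, 0]], [0, [0, 0, 0.03], [0, 0, 0]], [0, [0, 0, 0.03], [0, 0, 0]]])

```text
clock: 27.03
tcp_pos: [0.4941, -0.1442, 0.0282]
tcp_rot: [0.064, 1.57, -0.064]
contact_force: [0.3, -0.2, -0.0]
width: 0.0001
```

Emit:
apply_moves(moves=[[0, [0, 0, 0.01], [0, 0, 0]], [0, [0, 0, 0.02], [0, 0, 0]], [0, [0, 0, 0.02], [0, 0, 0]]])

```text
clock: 27.28
tcp_pos: [0.496, -0.144, 0.0279]
tcp_rot: [0.064, 1.571, -0.063]
contact_force: [-3.0, 1.6, 1.0]
width: -0.0001
```

Emit:
apply_moves(moves=[[0, [0, 0, 0.01], [0, 0, 0]], [0, [0, 0, 0.02], [0, 0, 0]], [0, [0, 0, 0.02], [0, 0, 0]]])

```text
clock: 27.53
tcp_pos: [0.4979, -0.1443, 0.0279]
tcp_rot: [0.064, 1.572, -0.063]
contact_force: [-4.9, 2.1, 2.0]
width: -0.0004
```

Emit:
apply_moves(moves=[[0, [0, 0, 0.01], [0, 0, 0]], [0, [0, 0, 0.02], [0, 0, 0]], [0, [0, 0, 0.02], [0, 0, 0]]])

```text
clock: 27.78
tcp_pos: [0.4989, -0.1443, 0.0278]
tcp_rot: [0.064, 1.575, -0.062]
contact_force: [-11.2, 1.3, 7.7]
width: 0.0003
```

Emit:
apply_moves(moves=[[0, [0, 0, 0.01], [0, 0, 0]], [0, [0, 0, 0.02], [0, 0, 0]], [0, [0, 0, 0.02], [0, 0, 0]]])

```text
clock: 28.03
tcp_pos: [0.5014, -0.1446, 0.0278]
tcp_rot: [0.064, 1.575, -0.063]
contact_force: [-11.1, 1.8, 7.1]
width: -0.0
```

Emit:
apply_moves(moves=[[0, [0, 0, -0.1], [0, 0, 0]], [0, [0, 0, -0.2], [0, 0, 0]], [0, [0, -0.2, -0.2], [0, 0, 0]], [0, [0, -0.5, -0.18], [0, 0, 0]], [0, [0, -0.635, -0.165], [0, 0, 0]]])

```text
clock: 28.45
tcp_pos: [0.4786, -0.2226, 0.0291]
tcp_rot: [0.061, 1.567, -0.066]
contact_force: [-0.1, -0.4, 0.1]
width: 0.0002
```

Emit:
apply_moves(moves=[[0, [0, 0, 0], [0, 0, 0]], [0, [0, 0, 0.02], [0, 0, 0]], [0, [0, 0, 0.05], [0, 0, 0]], [0, [0, 0, 0.06], [0, 0, 0]]])

```text
clock: 28.78
tcp_pos: [0.4854, -0.2191, 0.0281]
tcp_rot: [0.063, 1.57, -0.063]
contact_force: [0.3, 0.2, -0.7]
width: -0.0
```

Emit:
apply_moves(moves=[[0, [0, 0, 0.01], [0, 0, 0]], [0, [0, 0, 0.02], [0, 0, 0]], [0, [0, 0, 0.03], [0, 0, 0]], [0, [0, 0, 0.03], [0, 0, 0]]])

```text
clock: 29.12
tcp_pos: [0.4887, -0.2198, 0.0282]
tcp_rot: [0.063, 1.57, -0.063]
contact_force: [-0.5, -0.2, -0.4]
width: 0.0003
```

Emit:
apply_moves(moves=[[0, [0, 0, 0.01], [0, 0, 0]], [0, [0, 0, 0.02], [0, 0, 0]], [0, [0, 0, 0.02], [0, 0, 0]]])

```text
clock: 29.37
tcp_pos: [0.4903, -0.2199, 0.0279]
tcp_rot: [0.064, 1.571, -0.063]
contact_force: [-2.4, 0.9, 0.7]
width: 0.0001
```

Emit:
apply_moves(moves=[[0, [0, 0, 0.01], [0, 0, 0]], [0, [0, 0, 0.02], [0, 0, 0]], [0, [0, 0, 0.02], [0, 0, 0]]])

```text
clock: 29.62
tcp_pos: [0.4931, -0.2204, 0.0279]
tcp_rot: [0.064, 1.57, -0.063]
contact_force: [-1.2, 1.2, 0.1]
width: 0.0
```

Emit:
apply_moves(moves=[[0, [0, 0, 0.01], [0, 0, 0]], [0, [0, 0, 0.02], [0, 0, 0]], [0, [0, 0, 0.02], [0, 0, 0]]])

```text
clock: 29.87
tcp_pos: [0.4948, -0.2205, 0.0279]
tcp_rot: [0.064, 1.572, -0.063]
contact_force: [-5.7, 2.2, 2.0]
width: 0.0001
```

Emit:
apply_moves(moves=[[0, [0, 0, 0.01], [0, 0, 0]], [0, [0, 0, 0.02], [0, 0, 0]], [0, [0, 0, 0.02], [0, 0, 0]]])

```text
clock: 30.12
tcp_pos: [0.4972, -0.2208, 0.028]
tcp_rot: [0.064, 1.572, -0.063]
contact_force: [-6.3, 1.2, 3.3]
width: -0.0001
```

Emit:
apply_moves(moves=[[0, [0, 0, 0.005], [0, 0, 0]], [0, [0, 0, 0.01], [0, 0, 0]], [0, [0, 0, 0.01], [0, 0, 0]]])

```text
clock: 30.37
tcp_pos: [0.4982, -0.2209, 0.0279]
tcp_rot: [0.064, 1.572, -0.063]
contact_force: [-7.1, 1.2, 2.4]
width: 0.0002
```

Emit:
apply_moves(moves=[[0, [0, 0, -0.1], [0, 0, 0]], [0, [-0.3, 0, -0.1], [0, 0, 0]], [0, [-0.6, 0, -0.1], [0, 0, 0]], [0, [-0.6, 0.3, -0.15], [0, 0, 0]], [0, [-0.6, 0.6, -0.2], [0, 0, 0]]])

```text
clock: 30.78
tcp_pos: [0.4845, -0.1496, 0.1041]
tcp_rot: [0.063, 1.561, -0.069]
contact_force: [0.5, 1.4, -0.5]
width: -0.0002
```

Emit:
apply_moves(moves=[[0, [0, 0.3, 0], [0, 0, 0]], [0, [0, 0.6, 0], [0, 0, 0]], [0, [0, 0.9, 0], [0, 0, 0]], [0, [0, 1, 0], [0, 0, 0]]])

```text
clock: 31.12
tcp_pos: [0.4916, -0.0242, 0.1008]
tcp_rot: [0.063, 1.567, -0.061]
contact_force: [-0.1, 0.6, -0.3]
width: -0.0002
```

Emit:
apply_moves(moves=[[0, [0, 0.3, 0], [0, 0, 0]], [0, [0, 0.6, 0], [0, 0, 0]], [0, [0, 0.9, 0], [0, 0, 0]], [0, [0, 1, 0], [0, 0, 0]]])

```text
clock: 31.45
tcp_pos: [0.5015, 0.0954, 0.1008]
tcp_rot: [0.063, 1.567, -0.061]
contact_force: [0.9, -0.1, -0.3]
width: -0.0
```

Run:
```python
from h import *
for k,n in(("8","top"),("8","scene")):
    m=np.mean([arm.get_image(n) for _ in range(4)],0).astype(np.uint8)[:,:,::-1]; cv2.imwrite(f"pics/{n}8.png",m)
b=cv2.imread("pics/top8.png"); g=cv2.resize(b[185:245,350:450],(800,480),interpolation=cv2.INTER_CUBIC)
cv2.imwrite("pics/t8c.png",np.clip((g.astype(float)-40)*1.35,0,255).astype(np.uint8))
```

```text
(no output)
```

View pics/t8c.png

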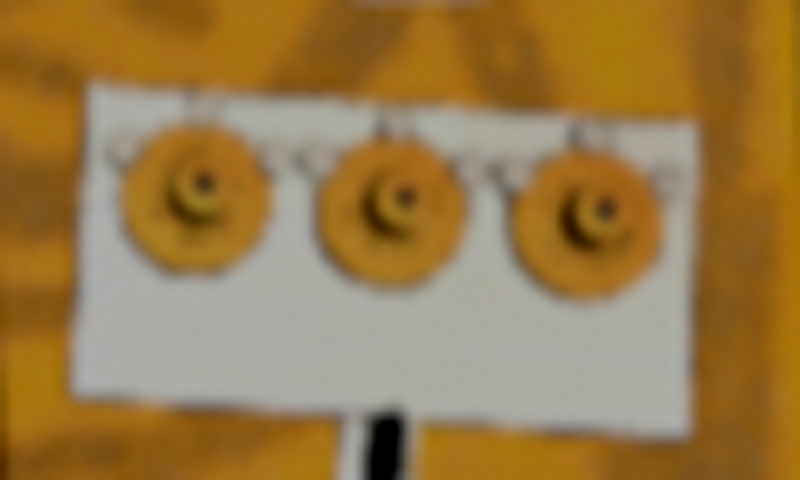

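Run:
```python
from a7 import *
t=lambda u,v:np.array([350+u/8-.44,185+v/8-.44])
q=ana(t,[(88,83),(699,123),(690,437),(73,397)],[(195.5,198),(391,211),(586,224)])
ana(t,[(88,83),(699,123),(690,437),(73,397)],[(202,186),(402,199),(603,211)],.054)
# predicted pin heads & rims overlay at z .025 / .018, contour of brass
c,s=np.cos(q[2]),np.sin(q[2]); W=lambda x,y,z:[q[0]+c*x-s*y,q[1]+s*x+c*y,z]
for y in(.076,0,-.076):
    P=proj("top",[W(.018,y,.018)]+[W(.018+.034*np.cos(a),y+.034*np.sin(a),.025) for a in(1.047,0,-1.047)])
    print(((P+.44-[350,185])*8).round(0).tolist())
im=cv2.imread("pics/top8.png")[185:245,350:450]
g=cv2.resize(im,None,fx=8,fy=8,interpolation=cv2.INTER_CUBIC); hsv=cv2.cvtColor(g,cv2.COLOR_BGR2HSV)
m=((hsv[:,:,1]>85)*255).astype(np.uint8); m[:,:85]=0; m[:,690:]=0
n,l,st,ce=cv2.connectedComponentsWithStats(m)
for i in range(1,n):
    if 10000<st[i,4]<30000: print(st[i],ce[i], cv2.minEnclosingCircle(np.argwhere(l==i)[:,::-1].astype(np.float32)))
```

```text
tray [ 0.509  -0.1439 -0.0652] 0.19
disc [ 0.5317 -0.0685] in tray [17.7 76.7]
disc [ 0.5265 -0.1443] in tray [17.5  0.7]
disc [ 0.5213 -0.2199] in tray [ 17.3 -75. ]
tray [ 0.509  -0.1439 -0.0652] 0.19
disc [ 0.5313 -0.0676] in tray [17.3 77.5]
disc [ 0.5263 -0.1434] in tray [17.2  1.6]
disc [ 0.5216 -0.2195] in tray [ 17.6 -74.6]
[[197.0, 197.0], [125.0, 147.0], [203.0, 108.0], [277.0, 156.0]]
[[393.0, 210.0], [321.0, 159.0], [399.0, 121.0], [473.0, 169.0]]
[[589.0, 222.0], [517.0, 172.0], [595.0, 133.0], [670.0, 181.0]]
[  122   125   148   146 17035] [195.54892868 197.98937482] ((195.43801879882812, 197.9477996826172), 75.0654296875)
[  317   137   149   148 17173] [391.049671   211.40074536] ((391.0069580078125, 210.98977661132812), 75.30403137207031)
[  511   148   151   151 17526] [586.30389136 223.56470387] ((584.8449096679688, 224.07379150390625), 77.3708267211914)
[   85   401   254    79 17550] [204.82945869 444.37623932] ((209.0, 440.0), 129.9885711669922)
[  413   424   277    56 12796] [542.13105658 455.90801813] ((551.2681274414062, 458.5), 139.24923706054688)
```

The discs measure within about 1 mm of the nest centres, and the pin heads fall where the tray pose predicts. Next I'll refine the station axis and go to the handle.

Run:
```python
from h import *
d=lambda u,v:np.array([305+u/6.667-.43,120+v/6.667-.43])
for v in(270,350): print("lips",onplane("top",d(84,v),.019).round(4),onplane("top",d(565,v),.019).round(4))
print("bridge front",[onplane("top",d(*p),.077).round(4) for p in((40,224),(612,220))],"rear",[onplane("top",d(*p),.077).round(4) for p in((36,74),(615,74))])
print("knob",onplane("top",d(622,380),.052))
go([.4322,-.1389,.1],-.065)
```

```text
lips [0.6886 0.1086 0.019 ] [ 0.6884 -0.1191  0.019 ]
lips [0.6499 0.1085 0.019 ] [ 0.6497 -0.1183  0.019 ]
bridge front [array([0.6961, 0.1274, 0.077 ]), array([ 0.6977, -0.1337,  0.077 ])] rear [array([0.767 , 0.1296, 0.077 ]), array([ 0.7667, -0.1366,  0.077 ])]
knob [ 0.62840532 -0.1401274   0.052     ]
t 31.85 pos [0.5006 0.0906 0.1001] w 0.0003 F [0.6 0.8 1.3] 
 shift [ 0.002 -1.953 -0.41 ] turn [-0.017  0.     0.   ]
```

Emit:
apply_moves(moves=[[0.6, [-0.1, -0.25, -0.1], [0, 0, 0]], [0.6, [-0.1, -0.55, -0.2], [0, 0, 0]], [0.6, [-0.1, -0.85, -0.25], [0, 0, 0]], [0.6, [-0.1, -0.98, -0.25], [0, 0, 0]]])

```text
clock: 32.18
tcp_pos: [0.4595, -0.0265, 0.1122]
tcp_rot: [0.064, 1.57, -0.066]
contact_force: [-0.8, 0.3, 0.5]
width: 0.0483
```

Emit:
apply_moves(moves=[[0.6, [0.1, -0.25, -0.1], [0, 0, 0]], [0.6, [0.1, -0.55, -0.16], [0, 0, 0]], [0.6, [0.1, -0.85, -0.16], [0, 0, 0]], [0.6, [0.1, -0.97, -0.16], [0, 0, 0]], [0.6, [0.1, -0.97, -0.16], [0, 0, 0]]])

```text
clock: 32.6
tcp_pos: [0.4321, -0.1413, 0.1006]
tcp_rot: [0.067, 1.569, -0.069]
contact_force: [0.7, 0.5, -0.3]
width: 0.0515
```

Run:
```python
from h import *
for i in range(4): arm.get_image("top")
go([.4322,-.1389,.022],-.065)
```

```text
t 32.8 pos [ 0.4322 -0.1368  0.1   ] w 0.0514 F [-0.4  0.5  0.8] 
 shift [ 0.65  -0.018  0.001] turn [-0.015 -0.    -0.   ]
```

Emit:
apply_moves(moves=[[0.5, [0.25, -0.015, 0], [-0.015, 0, 0]], [0.5, [0.5, -0.015, 0], [-0.015, 0, 0]], [0.5, [0.65, -0.015, 0], [-0.015, 0, 0]], [0.5, [0.65, -0.015, 0], [-0.015, 0, 0]], [0.5, [0.65, -0.015, 0], [-0.015, 0, 0]]])

```text
clock: 33.22
tcp_pos: [0.4315, -0.1377, 0.0214]
tcp_rot: [0.051, 1.573, -0.049]
contact_force: [0.6, 0.3, 0.4]
width: 0.0425
```

Emit:
apply_moves(moves=[[0.3, [0, 0, 0], [0, 0, 0]], [0.2, [0, 0, 0], [0, 0, 0]], [0.15, [0, 0, 0], [0, 0, 0]], [0.1, [0, 0, 0], [0, 0, 0]], [0, [0, 0, 0], [0, 0, 0]]], grip_force=40)

```text
clock: 33.63
tcp_pos: [0.4337, -0.1386, 0.0239]
tcp_rot: [0.051, 1.567, -0.05]
contact_force: [-0.3, 6.0, 5.5]
width: 0.0089
```

Emit:
apply_moves(moves=[[0, [0, 0, 0], [0, 0, 0]], [0, [0, 0, 0], [0, 0, 0]], [0, [0, 0, 0], [0, 0, 0]]])

```text
clock: 33.88
tcp_pos: [0.4338, -0.1386, 0.0239]
tcp_rot: [0.051, 1.567, -0.05]
contact_force: [-0.1, 6.5, 6.4]
width: 0.0096
```

Run:
```python
from h import *
for i in range(3): arm.get_image("top")
go([.545-.077,-.005,.0235],0)
```

```text
t 34.03 pos [ 0.4338 -0.1386  0.0239] w 0.0095 F [0.4 6.  4.8] 
 shift [0.005 1.13  0.213] turn [-0.061  0.003 -0.   ]
```

The handle is gripped (9.5 mm wide). I'll firm up the grip, ease up, and slide the tray sideways while turning it square.

Emit:
apply_moves(moves=[[0, [-0.008, 0, 0], [0, 0, 0]], [0, [-0.012, 0, 0], [0, 0, 0]], [0, [-0.012, 0, 0], [0, 0, 0]], [0, [-0.012, 0, 0], [0, 0, 0]]], grip_force=110)

```text
clock: 34.37
tcp_pos: [0.4329, -0.139, 0.0241]
tcp_rot: [0.051, 1.569, -0.051]
contact_force: [2.0, 4.9, 0.5]
width: 0.008
```

Emit:
apply_moves(moves=[[0, [0, 0.02, 0], [0, 0, 0]], [0, [0, 0.06, 0.01], [0, 0, 0]], [0, [0, 0.12, 0.02], [0, 0, 0]], [0, [0, 0.19, 0.035], [-0.01, 0, 0]], [0, [0, 0.26, 0.05], [-0.015, 0, 0]]])

```text
clock: 34.78
tcp_pos: [0.4406, -0.1101, 0.0241]
tcp_rot: [0.038, 1.57, -0.042]
contact_force: [-1.7, -6.3, 0.1]
width: 0.0082
```

Emit:
apply_moves(moves=[[0, [0, 0.07, 0.013], [-0.005, 0, 0]], [0, [0, 0.14, 0.026], [-0.01, 0, 0]], [0, [0, 0.21, 0.04], [-0.013, 0, 0]], [0, [0, 0.28, 0.053], [-0.016, 0, 0]], [0, [0, 0.35, 0.066], [-0.02, 0, 0]]])

```text
clock: 35.2
tcp_pos: [0.4507, -0.0684, 0.0241]
tcp_rot: [0.021, 1.57, -0.026]
contact_force: [-0.7, -7.7, 1.7]
width: 0.008
```

Emit:
apply_moves(moves=[[0, [0, 0.07, 0.013], [-0.005, 0, 0]], [0, [0, 0.14, 0.026], [-0.01, 0, 0]], [0, [0, 0.21, 0.04], [-0.015, 0, 0]], [0, [0, 0.28, 0.053], [-0.02, 0, 0]], [0, [0, 0.33, 0.066], [-0.022, 0, 0]]])

```text
clock: 35.62
tcp_pos: [0.4597, -0.0288, 0.0241]
tcp_rot: [0.003, 1.571, -0.007]
contact_force: [-1.8, -8.0, 2.4]
width: 0.0078
```

Run:
```python
from h import *
for i in range(2): arm.get_image("top")
go([.545-.077,-.005,.0245],0)
```

```text
t 35.72 pos [ 0.4599 -0.0278  0.0241] w 0.0083 F [ 1.1 -1.4  2.7] 
 shift [-0.003  0.191  0.066] turn [-0.006  0.001  0.001]
```

Emit:
apply_moves(moves=[[0, [-0.003, 0.04, 0.01], [0, 0, 0]], [0, [-0.005, 0.09, 0.03], [-0.003, 0, 0]], [0, [-0.006, 0.14, 0.05], [-0.005, 0, 0]], [0, [-0.006, 0.18, 0.06], [-0.005, 0, 0]], [0, [-0.006, 0.185, 0.06], [-0.005, 0, 0]]])

```text
clock: 36.13
tcp_pos: [0.4665, -0.0059, 0.0241]
tcp_rot: [-0.0, 1.571, -0.002]
contact_force: [-0.4, -5.2, -1.6]
width: 0.008
```

Run:
```python
from h import *
for k,n in(("9","top"),("9","scene")):
    m=np.mean([arm.get_image(n) for _ in range(3)],0).astype(np.uint8)[:,:,::-1]; cv2.imwrite(f"pics/{n}9.png",m)
a=cv2.imread("pics/scene9.png"); b=cv2.imread("pics/top9.png")
cv2.imwrite("pics/m9.png",np.vstack([cv2.resize(b[130:220,300:420],(800,600),interpolation=cv2.INTER_CUBIC)]))
go([.545-.077,-.005,.0245],0)
```

```text
t 36.43 pos [ 0.4665 -0.0058  0.0241] w 0.0082 F [ 0.4 -4.7 -3.1] 
 shift [-0.003  0.007  0.013] turn [-0.001 -0.     0.   ]
```

View pics/m9.png

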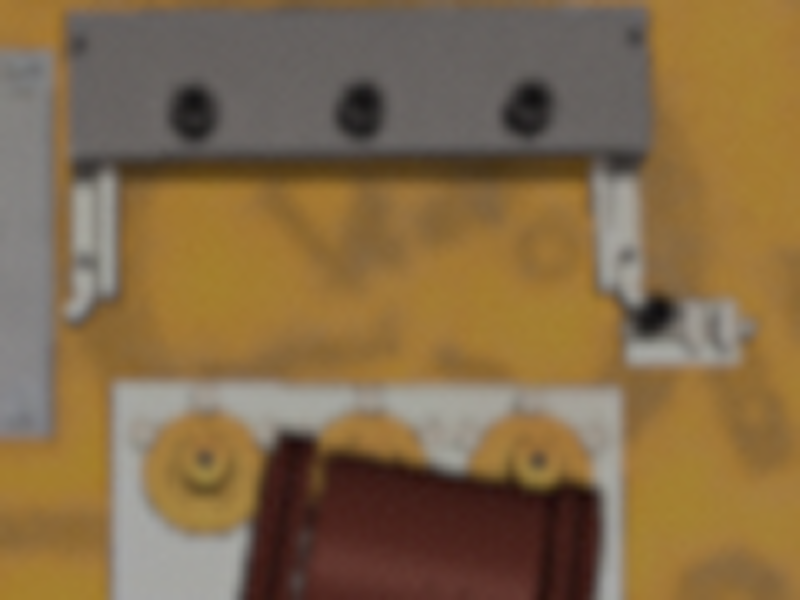

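Run:
```python
from h import *
d=lambda u,v:np.array([300+u/6.667-.43,130+v/6.667-.43])
P=[onplane("top",d(*p),.008) for p in((112,382),(623,386),(111,580),(626,580))]; print(np.round(P,4), (P[0]+P[1])/2)
print("lips",[onplane("top",d(*p),.019).round(4) for p in((117,290),(599,285))])
```

```text
[[ 0.6046  0.1112  0.008 ]
 [ 0.6024 -0.1304  0.008 ]
 [ 0.5103  0.1113  0.008 ]
 [ 0.5101 -0.1298  0.008 ]] [ 0.60351407 -0.00960793  0.008     ]
lips [array([0.6466, 0.1087, 0.019 ]), array([ 0.6489, -0.1186,  0.019 ])]
```

The tray is square but about 4 mm to the right of the rails' midline. I'll correct that, then slide in.

Emit:
apply_moves(moves=[[0, [0, 0.015, 0.02], [0, 0, 0]], [0, [0, 0.035, 0.06], [-0.003, 0, 0]], [0, [0, 0.037, 0.12], [-0.003, 0, 0]], [0, [0, 0.037, 0.17], [-0.003, 0, 0]], [0, [0, 0.037, 0.2], [-0.003, 0, 0]]])

```text
clock: 36.85
tcp_pos: [0.4885, -0.0003, 0.0241]
tcp_rot: [-0.002, 1.577, 0.004]
contact_force: [-13.3, -0.4, 12.9]
width: 0.0079
```

Run:
```python
from h import *
m=np.mean([arm.get_image("top") for _ in range(3)],0).astype(np.uint8)[:,:,::-1]; cv2.imwrite("pics/top10.png",m)
b=cv2.resize(m[130:220,300:420],(800,600),interpolation=cv2.INTER_CUBIC); cv2.imwrite("pics/m10.png",b)
s=cv2.cvtColor(b,cv2.COLOR_BGR2HSV)[:,:,1].astype(float)
d=lambda u,v:np.array([300+u/6.667-.43,130+v/6.667-.43])
g=cv2.cvtColor(cv2.imread("pics/m9.png"),cv2.COLOR_BGR2HSV)[:,:,1].astype(float)
def edge(s,r,lo,hi):
    p=cv2.blur(s,(5,9))[r]; k=np.abs(np.gradient(p))[lo:hi]; return lo+int(k.argmax())
for nm,im,r in(("m9",g,420),("m10",s,390),("m10",s,420)):
    l,q=edge(im,r,80,140),edge(im,r,600,660); print(nm,l,q,onplane("top",d(l,r),.008).round(4),onplane("top",d(q,r),.008).round(4))
go([.619,-.0016,.0245],0)
```

```text
m9 109 623 [0.5863 0.1125 0.008 ] [ 0.5861 -0.13    0.008 ]
m10 96 608 [0.6007 0.1187 0.008 ] [ 0.6005 -0.1233  0.008 ]
m10 96 609 [0.5864 0.1187 0.008 ] [ 0.5861 -0.1234  0.008 ]
t 37.0 pos [ 4.892e-01 -3.000e-04  2.410e-02] w 0.008 F [-5.7  0.8  4.4] 
 shift [-0.007 -0.015  1.082] turn [ 0.004 -0.003 -0.001]
```

Emit:
apply_moves(moves=[[0, [-0.008, -0.01, 0.02], [0, 0, 0]], [0, [-0.012, -0.022, 0.06], [0, 0, 0]], [0, [-0.014, -0.022, 0.1], [0, 0, 0]], [0, [-0.014, -0.022, 0.14], [0, 0, 0]], [0, [-0.014, -0.022, 0.16], [0, 0, 0]]])

```text
clock: 37.42
tcp_pos: [0.5075, -0.0026, 0.0248]
tcp_rot: [-0.002, 1.576, 0.004]
contact_force: [-5.6, -0.2, -1.0]
width: 0.0083
```

Run:
```python
from h import *
m=np.mean([arm.get_image("top") for _ in range(3)],0).astype(np.uint8)[:,:,::-1]; cv2.imwrite("pics/top11.png",m)
b=cv2.resize(m[130:220,300:420],(800,600),interpolation=cv2.INTER_CUBIC)
s=cv2.cvtColor(b,cv2.COLOR_BGR2HSV)[:,:,1].astype(float)
d=lambda u,v:np.array([300+u/6.667-.43,130+v/6.667-.43])
def edge(s,r,lo,hi):
    p=cv2.blur(s,(5,9))[r]; k=np.abs(np.gradient(p))[lo:hi]; return lo+int(k.argmax())
for r in(380,420,450):
    l,q=edge(s,r,80,140),edge(s,r,600,660); print(l,q,onplane("top",d(l,r),.008).round(4),onplane("top",d(q,r),.008).round(4))
print("rear",[edge(s.T,c,240,380) for c in (140,250,400,560)])
go([.619,-.003,.0245],0)
```

```text
101 611 [0.6055 0.1164 0.008 ] [ 0.6053 -0.1248  0.008 ]
102 611 [0.5864 0.1158 0.008 ] [ 0.5861 -0.1244  0.008 ]
102 615 [0.572  0.1158 0.008 ] [ 0.5718 -0.126   0.008 ]
rear [297, 297, 354, 296]
t 37.57 pos [ 0.508  -0.0026  0.0249] w 0.0082 F [-4.3  1.5 -3.4] 
 shift [-0.001 -0.007  0.925] turn [ 0.003 -0.004 -0.001]
```

The tray is centred on the rails now, with its rear edge in the lead-ins. Sliding on.

Emit:
apply_moves(moves=[[0, [0, 0, 0.03], [0, 0, 0]], [0, [0, 0, 0.07], [0, 0, 0]], [0, [0, 0, 0.12], [0, 0, 0]], [0, [0, 0, 0.17], [0, 0, 0]], [0, [0, 0, 0.22], [0, 0, 0]]])

```text
clock: 37.98
tcp_pos: [0.5345, -0.0029, 0.025]
tcp_rot: [-0.002, 1.575, 0.003]
contact_force: [-3.6, 0.8, -3.5]
width: 0.0082
```

Emit:
apply_moves(moves=[[0, [0, 0, 0.05], [0, 0, 0]], [0, [0, 0, 0.1], [0, 0, 0]], [0, [0, 0, 0.15], [0, 0, 0]], [0, [0, 0, 0.2], [0, 0, 0]], [0, [0, 0, 0.25], [0, 0, 0]]])

```text
clock: 38.4
tcp_pos: [0.5645, -0.0029, 0.0249]
tcp_rot: [-0.002, 1.575, 0.003]
contact_force: [-5.6, -0.9, -3.0]
width: 0.0079
```

Emit:
apply_moves(moves=[[0, [0, 0, 0.05], [0, 0, 0]], [0, [0, 0, 0.1], [0, 0, 0]], [0, [0, 0, 0.15], [0, 0, 0]], [0, [0, 0, 0.2], [0, 0, 0]], [0, [0, 0, 0.24], [0, 0, 0]]])

```text
clock: 38.82
tcp_pos: [0.5937, -0.0028, 0.0249]
tcp_rot: [-0.002, 1.574, 0.003]
contact_force: [-5.1, 0.0, -4.0]
width: 0.0082
```

Emit:
apply_moves(moves=[[0, [0, 0, 0.03], [0, 0, 0]], [0, [0, 0, 0.06], [0, 0, 0]], [0, [0, 0, 0.09], [0, 0, 0]], [0, [0, 0, 0.11], [0, 0, 0]]])

```text
clock: 39.15
tcp_pos: [0.6081, -0.0031, 0.0254]
tcp_rot: [-0.002, 1.572, 0.003]
contact_force: [-2.9, -0.9, -6.1]
width: 0.008
```

Emit:
apply_moves(moves=[[0, [0, 0, 0.02], [0, 0, 0]], [0, [0, 0, 0.04], [0, 0, 0]], [0, [0, 0, 0.05], [0, 0, 0]]])

```text
clock: 39.4
tcp_pos: [0.6143, -0.0031, 0.0256]
tcp_rot: [-0.002, 1.571, 0.002]
contact_force: [-2.4, -0.8, -7.6]
width: 0.0083
```

Emit:
apply_moves(moves=[[0, [0.006, 0, 0.01], [0, 0, 0]], [0, [0.008, 0, 0.02], [0, 0, 0]], [0, [0.008, 0, 0.025], [0, 0, 0]]])

```text
clock: 39.65
tcp_pos: [0.6174, -0.0032, 0.0251]
tcp_rot: [-0.002, 1.571, 0.002]
contact_force: [-4.1, 0.1, -6.3]
width: 0.0081
```

Emit:
apply_moves(moves=[[0, [0, 0, 0.01], [0, 0, 0]], [0, [0, 0, 0.02], [0, 0, 0]], [0, [0, 0, 0.02], [0, 0, 0]]])

```text
clock: 39.9
tcp_pos: [0.6201, -0.0032, 0.0252]
tcp_rot: [-0.002, 1.57, 0.002]
contact_force: [-2.0, 0.3, -6.6]
width: 0.0077
```

Emit:
apply_moves(moves=[[0, [0, 0, 0.01], [0, 0, 0]], [0, [0, 0, 0.02], [0, 0, 0]], [0, [0, 0, 0.02], [0, 0, 0]]])

```text
clock: 40.15
tcp_pos: [0.621, -0.0036, 0.0248]
tcp_rot: [-0.003, 1.574, 0.002]
contact_force: [-8.0, -1.9, -2.8]
width: 0.0084
```

Emit:
apply_moves(moves=[[0, [0.005, 0, 0.01], [0, 0, 0]], [0, [0.008, 0, 0.015], [0, 0, 0]], [0, [0.008, 0, 0.015], [0, 0, 0]]])

```text
clock: 40.4
tcp_pos: [0.6209, -0.0038, 0.0241]
tcp_rot: [-0.004, 1.578, 0.002]
contact_force: [-18.9, -3.5, 5.7]
width: 0.0079
```

Emit:
apply_moves(moves=[[0, [0.003, 0, 0.01], [0, 0, 0]], [0, [0.003, 0, 0.01], [0, 0, 0]], [0, [0.003, 0, 0.01], [0, 0, 0]]])

```text
clock: 40.65
tcp_pos: [0.6209, -0.0038, 0.0242]
tcp_rot: [-0.004, 1.58, 0.002]
contact_force: [-24.7, -3.4, 12.5]
width: 0.0082
```

A firm stop at -25 N with no more motion, so the tray is home. I'll relax, release and raise the arm clear to look.

Emit:
apply_moves(moves=[[0, [0, 0, -0.01], [0, 0, 0]], [0, [-0.005, 0, -0.02], [0, 0, 0]], [0.1, [-0.005, 0, -0.02], [0, 0, 0]], [0.3, [-0.005, 0, -0.02], [0, 0, 0]], [0.4, [-0.005, 0, -0.02], [0, 0, 0]]], grip_force=40)

```text
clock: 41.07
tcp_pos: [0.6255, -0.0035, 0.0264]
tcp_rot: [-0.003, 1.565, 0.002]
contact_force: [0.9, -0.3, 0.4]
width: 0.0323
```

Emit:
apply_moves(moves=[[0.4, [0, 0, 0], [0, 0, 0]], [0.4, [-0.15, 0, 0], [0, 0, 0]], [0.4, [-0.4, 0, 0], [0, 0, 0]], [0.4, [-0.7, 0, 0], [0, 0, 0]], [0.4, [-0.75, 0, -0.2], [0, 0, 0]]])

```text
clock: 41.48
tcp_pos: [0.6072, -0.0042, 0.1234]
tcp_rot: [-0.004, 1.553, 0.001]
contact_force: [2.0, 0.0, 1.3]
width: 0.0342
```

Emit:
apply_moves(moves=[[0, [0, 0, -0.3], [0, 0, 0]], [0, [0, 0, -0.6], [0, 0, 0]], [0, [0, 0, -0.9], [0, 0, 0]], [0, [0, 0, -1], [0, 0, 0]]])

```text
clock: 41.82
tcp_pos: [0.4754, -0.0031, 0.1143]
tcp_rot: [-0.002, 1.571, 0.003]
contact_force: [-0.3, 0.0, -0.8]
width: 0.0001
```

Run:
```python
from h import *
for n in("top","scene"):
    m=np.mean([arm.get_image(n) for _ in range(3)],0).astype(np.uint8)[:,:,::-1]; cv2.imwrite(f"pics/{n}12.png",m)
a=cv2.imread("pics/scene12.png"); b=cv2.imread("pics/top12.png")
cv2.imwrite("pics/m12.png",np.hstack([cv2.resize(b[130:205,300:420],(480,300),interpolation=2),cv2.resize(a[170:280,290:440],(320,300),interpolation=2)]))
go([.629,-.1401-.05,.12],0)
```

```text
t 42.12 pos [ 0.4809 -0.0038  0.1155] w 0.0003 F [-0.4  0.2  0.3] 
 shift [-0.033 -1.556  1.23 ] turn [0.003 0.003 0.   ]
```

View pics/m12.png

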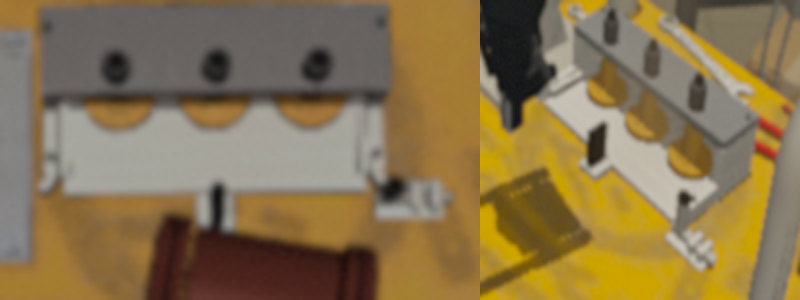

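The tray is home: its front edge is at row 193, the front halves of all three discs show evenly below the bridge, and the knob is at (392,187). Now the bolt.

Emit:
apply_moves(moves=[[0, [0, -0.25, 0.15], [0, 0, 0]], [0, [0, -0.5, 0.3], [0, 0, 0]], [0, [0, -0.75, 0.5], [0, 0, 0]], [0, [0, -0.8, 0.6], [0, 0, 0]]])

```text
clock: 42.45
tcp_pos: [0.5548, -0.1039, 0.115]
tcp_rot: [-0.003, 1.567, -0.001]
contact_force: [-0.5, 0.1, -0.1]
width: 0.0001
```

Emit:
apply_moves(moves=[[0, [0, -0.25, 0.15], [0, 0, 0]], [0, [0, -0.5, 0.3], [0, 0, 0]], [0, [0, -0.75, 0.5], [0, 0, 0]], [0, [0, -0.75, 0.61], [0, 0, 0]], [0, [0, -0.75, 0.61], [0, 0, 0]]])

```text
clock: 42.87
tcp_pos: [0.6277, -0.1916, 0.114]
tcp_rot: [-0.001, 1.568, 0.0]
contact_force: [0.1, 0.9, -0.0]
width: 0.0001
```

Run:
```python
from h import *
d=lambda u,v:np.array([300+u/6.667-.43,130+v/6.667-.43])
for i in range(3): m=arm.get_image("top")
b=cv2.resize(cv2.imread("pics/top12.png")[130:220,300:420],(800,600),interpolation=cv2.INTER_CUBIC)
s=cv2.blur(cv2.cvtColor(b,cv2.COLOR_BGR2HSV)[:,:,1].astype(float),(5,5))
# lower edge of each disc's visible part along its column, tray front edge
for c in(195,358,520):
    col=-np.gradient(s[:,c]); r=180+int(col[180:240].argmax()); f=290+int(-col[290:350].argmin() if 0 else np.gradient(s[:,c])[290:350].argmax())
    print(c,r,f,onplane("top",d(c,r),.016).round(4),onplane("top",d(c,f),.006).round(4))
go([.627,-.186,.030],0)
```

```text
195 215 328 [0.6836 0.0719 0.016 ] [0.631  0.0719 0.006 ]
358 211 340 [ 0.6855 -0.0054  0.016 ] [ 0.6251 -0.0054  0.006 ]
520 210 322 [ 0.6859 -0.0823  0.016 ] [ 0.6337 -0.0824  0.006 ]
t 43.02 pos [ 0.6242 -0.1885  0.1134] w 0.0002 F [0.5 0.5 1.3] 
 shift [0.695 0.02  0.025] turn [ 0.003 -0.001 -0.001]
```

Run:
```python
from h import *
b=cv2.imread("pics/top12.png"); S=cv2.cvtColor(b,cv2.COLOR_BGR2HSV)[:,:,1].astype(float); S=cv2.GaussianBlur(S,(0,0),.7)
def line(cols,lo,hi,z,sg):
    P=[]
    for c in cols:
        g=sg*np.gradient(S[:,c])[lo:hi]; g=np.clip(g,0,None); k=g.argmax(); w=slice(max(k-2,0),k+3); r=lo+(g[w]*np.arange(len(g))[w]).sum()/g[w].sum()
        P.append(onplane("top",[c,r],z))
    P=np.array(P); k=np.polyfit(P[:,1],P[:,0],1); res=P[:,0]-np.polyval(k,P[:,1]); ok=abs(res)<.002; k=np.polyfit(P[ok,1],P[ok,0],1); return k.round(4),ok.sum(),len(ok)
print("tray front left part", line(range(320,346),172,186,.008,1))
print("tray front whole", line(list(range(320,346))+list(range(362,388)),172,186,.008,1))
print("bridge rear edge",line(range(315,395),126,138,.077,-1))
```

```text
tray front left part (array([-0.0191,  0.633 ]), np.int64(26), 26)
tray front whole (array([-0.0113,  0.6326]), np.int64(52), 52)
bridge rear edge (array([-0.0179,  0.7669]), np.int64(80), 80)
```

The tray's front edge is parallel to the bridge within 0.01 rad, with its origin at x ≈ 0.6946, so it is home. Pushing the bolt across.

Emit:
apply_moves(moves=[[0, [0.25, 0.01, 0.02], [0, 0, 0]], [0, [0.5, 0.01, 0.025], [0, 0, 0]], [0, [0.69, 0.01, 0.025], [0, 0, 0]], [0, [0.69, 0.01, 0.025], [0, 0, 0]], [0, [0.69, 0.01, 0.025], [0, 0, 0]]])

```text
clock: 43.43
tcp_pos: [0.6256, -0.1864, 0.0301]
tcp_rot: [-0.002, 1.575, 0.004]
contact_force: [-0.6, -0.3, 0.9]
width: 0.0001
```

Emit:
apply_moves(moves=[[0, [0, 0.04, 0], [0, 0, 0]], [0, [0, 0.08, 0], [0, 0, 0]], [0, [0, 0.12, 0], [0, 0, 0]], [0, [0, 0.16, 0], [0, 0, 0]], [0, [0, 0.18, 0], [0, 0, 0]]])

```text
clock: 43.85
tcp_pos: [0.628, -0.1655, 0.0327]
tcp_rot: [-0.003, 1.569, 0.003]
contact_force: [-0.3, 0.1, -0.7]
width: -0.0
```

Emit:
apply_moves(moves=[[0, [0, 0.03, 0], [0, 0, 0]], [0, [0, 0.06, 0], [0, 0, 0]], [0, [0, 0.09, 0], [0, 0, 0]], [0, [0, 0.11, 0], [0, 0, 0]]])

```text
clock: 44.18
tcp_pos: [0.6275, -0.1532, 0.0318]
tcp_rot: [-0.003, 1.57, 0.002]
contact_force: [-0.2, -2.3, 1.2]
width: -0.0
```

Emit:
apply_moves(moves=[[0, [0, 0.02, 0], [0, 0, 0]], [0, [0, 0.05, 0], [0, 0, 0]], [0, [0, 0.08, 0], [0, 0, 0]], [0, [0, 0.1, 0], [0, 0, 0]]])

```text
clock: 44.52
tcp_pos: [0.6274, -0.1408, 0.0316]
tcp_rot: [-0.002, 1.571, 0.002]
contact_force: [-0.0, -2.4, 1.1]
width: 0.0002
```

Emit:
apply_moves(moves=[[0, [0, 0.02, 0], [0, 0, 0]], [0, [0, 0.04, 0], [0, 0, 0]], [0, [0, 0.06, 0], [0, 0, 0]], [0, [0, 0.06, 0], [0, 0, 0]]])

```text
clock: 44.85
tcp_pos: [0.6273, -0.1333, 0.0314]
tcp_rot: [-0.002, 1.571, 0.003]
contact_force: [0.2, -1.0, 0.3]
width: -0.0001
```

Emit:
apply_moves(moves=[[0, [0, 0.02, 0], [0, 0, 0]], [0, [0, 0.04, 0], [0, 0, 0]], [0, [0, 0.04, 0], [0, 0, 0]]])

```text
clock: 45.1
tcp_pos: [0.6273, -0.1321, 0.0315]
tcp_rot: [-0.006, 1.57, -0.001]
contact_force: [0.9, -12.1, -1.3]
width: 0.0001
```

Emit:
apply_moves(moves=[[0, [0, 0.015, 0], [0, 0, 0]], [0, [0, 0.015, 0], [0, 0, 0]], [0, [0, 0.015, 0], [0, 0, 0]]])

```text
clock: 45.35
tcp_pos: [0.6273, -0.1319, 0.0316]
tcp_rot: [-0.007, 1.57, -0.003]
contact_force: [-1.0, -16.3, -2.4]
width: 0.0002
```

Emit:
apply_moves(moves=[[0, [0, -0.1, 0], [0, 0, 0]], [0, [0, -0.25, 0], [0, 0, 0]], [0, [-0.3, -0.3, 0], [0, 0, 0]], [0, [-0.6, -0.3, 0], [0, 0, 0]], [0, [-0.8, -0.3, 0], [0, 0, 0]]])

```text
clock: 45.77
tcp_pos: [0.6278, -0.1638, 0.1297]
tcp_rot: [-0.001, 1.57, 0.002]
contact_force: [1.0, -0.4, 1.1]
width: -0.0005
```

Emit:
apply_moves(moves=[[0, [0, 0, -0.3], [0, 0, 0]], [0, [0, 0, -0.6], [0, 0, 0]], [0, [0, 0, -0.9], [0, 0, 0]], [0, [0, 0, -1], [0, 0, 0]]])

```text
clock: 46.1
tcp_pos: [0.5025, -0.1621, 0.1258]
tcp_rot: [0.0, 1.576, 0.004]
contact_force: [0.9, 0.3, -0.2]
width: 0.0
```

Run:
```python
from h import *
for n in("top","scene"):
    m=np.mean([arm.get_image(n) for _ in range(3)],0).astype(np.uint8)[:,:,::-1]; cv2.imwrite(f"pics/{n}13.png",m)
a=cv2.imread("pics/scene13.png"); b=cv2.imread("pics/top13.png")
cv2.imwrite("pics/m13.png",np.hstack([cv2.resize(b[130:205,300:420],(480,300),interpolation=2),cv2.resize(a[170:280,290:440],(320,300),interpolation=2)]))
s=arm.state(); print(s["tcp_pos"],s["contact_force"],s["clock"])
```

```text
[ 0.50867748 -0.16378067  0.12787285] [ 0.20853966  0.13602066 -1.19047002] 46.4
```

View pics/m13.png

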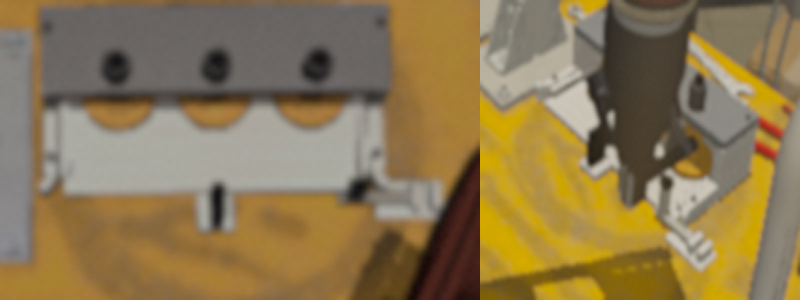

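The knob has moved about 26 mm across to (357,188) and stopped hard. The tray is home, the discs show evenly, and the arm is clear. Handing in.

```bash
python3 -c "
from h import *
print(onplane('top',[300+357/4,130+187/4],.05)); arm.hand_in()"
```

```text
[ 0.62826707 -0.1139127   0.05      ]
the job is handed in; nothing more can be done
```

I loaded all three brass discs onto the tray, slid the tray home, pushed the bolt fully across, and handed the job in at about 46 s of the 210 s.

- **Discs:** My first push, gripping the hubs, left them 4–6 mm short. I was pressing down, which dragged the tray along. I pushed each hub again from behind with the shut fingers until it met the pins. A picture then showed each disc within about 1 mm of its nest centre.
- **Tray:** It reached a firm stop at about 25 N. Its front edge puts its origin at x = 0.695 m, against an estimated home of 0.694 m, and it is parallel to the bridge within about 0.01 rad.
- **Bolt:** It came to a hard stop at about 16 N. The knob measured y = -0.114 m, against about -0.115 m expected for fully across.

Checks that disagreed or were weak:
- **Disc positions after homing:** The bridge hides half of each disc, so this check is rough. The two outer discs measured 52–53 mm behind the tray's front edge, against 50 mm expected. Because both read the same, I took it as an image-edge bias; the middle disc could not be checked this way, because its column fell on the handle tongue.
- **Left disc:** It read about 2 mm further forward than the other two, in line with the slope I measured on the tray's front edge.

The tape measure, jar, coil and look-alikes were not touched. No grip slip or knocked disc showed up during the run.

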